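# Refill the capsule dispenser, oldest stock first

## Robot

A 6-joint arm with a two-finger parallel gripper is mounted at the origin on the work surface. World frame = base frame: x ahead of the robot, y to its left, z up, the work surface at z = 0. Lengths are in mm, angles in rad, forces in N, time in s.
With the tool pointing down it reaches from about 350 to 875 mm from the base axis. Payload 4.2 kg.
Tool frame: the origin (TCP) lies midway between the tips of the shut fingers; the grasp point (between the pads) lies 19 mm behind it; z points along the fingers, y is the direction in which the jaws open and shut (so a half turn about z gives the same grasp; the last joint's range is limited). The gripper opens to 85 mm and grips with 20 to 120 N. Pads are 22 mm wide; open, the fingers measure 114 mm over their backs; the gripper's body (76 mm by 85 mm) begins 54 mm behind the grasp point. The pads swing forward as they close: fully open they stand 13 mm farther back than shut.
Start: joints at [1.542, 0.385, 0.008, 0, -1.194, -0.259], TCP at [177.37, 599.282, 231.312] pointing down, gripper open.
Joint ranges: [-3.14, 3.14], [-1.21, 2.06], [-1.07, 1.41], [-3.16, 2.05], [-2.99, -0.16], [-3.1, 3.1]. Speed limits (rad/s): [2.79, 2.79, 3.14, 3.14, 3.14, 3.14].

## Interface

Orientations are given as a unit quaternion [x, y, z, w].
In Python, from bench import read_state, get_image, job_done, search_frame, regions_of gives the robot as it stands.
- The arm moves only by the tool servo_tool, never from a script. Its arguments are lists of equal length, an entry for each row: "turn": the turn, a rotation vector about the world's x, y, z in rad, a list of three; "dp": the shift along the world's x, y, z in m, a list of three; "fingers": the finger opening in m, from 0 to 0.0854. In form: {"turn": [[rx, ry, rz], ...], "dp": [[tx, ty, tz], ...], "fingers": [fingers, ...]}. A call has exactly 5 rows; each row shifts and turns the pose as measured when the row begins; what a row does not reach is not made up. A row lasts 1/8 s, in which the tool goes at most 62.5 mm and 10.7 degrees, less where a joint would pass 70% of its speed; a pose out of reach is approached as far as the arm can. A call is refused whole if a number of a shift passes 0.0625 or a number of a turn 0.188, either way. A call with a gripper value outside its range is refused whole. The fingers move at their own pace and stop on an object; the grip force is fixed at half the most. Time passes only in rows, so rows that do not move let the fingers close, or fill a call up. It gives the time, the measured TCP pose, the force and the opening at its end, in the units of the state.
- read_state(): the state, without advancing time (a new reading comes with each control period).
- get_image(name): name is "side" or "top"; returns a dict with "img" (400x640x3 uint8, red, green, blue), "vfov" (degrees; the focal length in pixels is half the picture's height over the tangent of half this angle, whatever the lens; pixels are square), "cx", "cy" (the principal point, pixels), "k1" (the pictures are not rectified: a ray, as slopes to the right and down, at radius r is drawn at 1 + k1 r^2 times it, then the intrinsics apply), "world_from_camera" (4x4, takes a point from camera to world coordinates). Camera axes: x right, y down, z forward; pixel columns grow to the right and rows downward; lengths in mm; the calibration is good to about 2 mm. A picture is of the moment at which its call begins. There is no depth.
- job_done(): hands the job in, once; it reports no verdict.
Trained networks look in the newest picture that a camera, given by its name, has taken for a name from the list of things; names that differ only in an ending like _2 or _b are one class to them, and where a whole thing is asked for, a point or a joint stands for the part that bears it (a point fixed in the world has none). Each returns a list of dicts, best first, with "score" (0 to 1); they miss things now and then, are a little off and sometimes report something else, mostly with a low value. They report only what shows in the picture. A call takes as long as a camera call. They do not tell look-alikes from the thing itself.
- search_frame(query, camera): "box" ([left, top, width, height] in pixels, round what is visible of it).
- regions_of(query, camera): "region" (400x640 bool, what is visible of it) and "box" ([left, top, width, height] in pixels, round what is visible of it).
The state is a dict: "clock": time; "joints": joint angles; "joint_vel": joint speeds; "joint_efforts": joint torques, N m; "position": TCP position; "ee_rot": TCP orientation; "contact_force": force on the tool from outside, world axes, zero at the start; "wrist_torque": the same for the moment, N m; "gripper_width": finger opening in mm.
Only numpy, scipy, OpenCV 4.12 (cv2) and the standard library are available. Lean on these libraries where they do the work, as an engineer would, in place of code of your own. Each camera call takes 0.05 s, during which the arm holds its last target. There are 200 camera calls.

## Task

Refill the coffee capsule dispenser: unscrew its cap and set it aside on the desk, then drop in every capsule standing on the desk, rim down, one by one - the two old stepped ones first so that they come out first, then all the smooth ones - and screw the cap fully back down. Then pull the drawer, stand the capsule that comes out rim down on the saucer and push the drawer fully home so that the next one drops into the pocket. Do not disturb the mug, jar or figurine.

Things in the scene. Friction and masses are not known exactly. Their poses are not given: they have to be found in the camera images.
- dispenser: Capsule dispenser fixed to the desk: dark foot 245 x 84 mm (110 mm forward of the tube axis, 135 back), upright clear tube on it. Capsules drop in and stack rim down, 34 mm each, up to five: the lowest in the drawer's pocket, its underside 14 mm over the desk, then 48, 82, 116, 150. Housing behind the tube 68 wide, 55 high. Origin: tube axis at desk level; drawer opens to -x; z up.
- tube_mouth (a point): Centre of the tube's open top, 200 mm above the desk (under the cap at the start). The tube is 45 mm inside and 51 mm outside, slippery inside; round the neck are screw ridges, 58 mm across, in the top 24 mm.
- drawer (a joint): How far the drawer is pulled out, m: 0 home, pocket under the tube; 0.100 fully out, pocket 100 mm in front of the tube axis. Friction 1 to 2 N. While it is out a block behind the pocket holds up the stack; pushed home, the next capsule drops in. Pulled out, the capsule is free on both sides (y); in front of it is a wall up to 46 mm high; it may stand a few mm behind the pocket's centre.
- drawer_tab (a point): Upright pull tab at the drawer's front end: 26 mm wide (dispenser's y), 14 mm thick (x), its top 58 mm above the desk. This point is in its middle, 44 mm above the desk, 103 mm in front of the tube axis when home.
- pocket (a point): Centre of the floor of the drawer's pocket, 14 mm above the desk; moves with the drawer.
- cap: Black screw cap: skirt 67 mm across, 24.5 mm high, with a round fluted grip 44 mm across on top (24.5 to 46 mm up), 45 g. Origin: centre of the skirt's lower edge, z up; 179.5 mm above the desk when fully down. Three-start right-hand thread: rises 18 mm per turn anticlockwise (from above), stays where left, lifts off after 3.3 rad. See cap_mark.
- cap_mark (a point): Point on the cap's rim on its own +x axis (34 mm out, 22 mm above the skirt's lower edge): shows its turn. Fully down, the cap's yaw about the dispenser's is -3.05 rad, or +/-2.09 from that (three equal starts). To close: set it straight on the neck, 3.3 to 3.5 rad anticlockwise of fully down, let it rest on the ridges, then turn clockwise, following it down, to a firm stop.
- stepped1: Copper-coloured metal drinks capsule, rim down: rim 41 mm across, 4 mm thick; straight body 39 mm across from 4 to 28 mm up; then a sharp step in to a flat crown only 22 mm across (28 to 34 mm); 34 mm tall, 16 g. Origin: centre of the underside, z towards the narrow end. One of the two old stepped capsules (always both there), anywhere on the desk right of the dispenser among the other kind.
- stepped2: Copper-coloured metal drinks capsule, rim down: rim 41 mm across, 4 mm thick; straight body 39 mm across from 4 to 28 mm up; then a sharp step in to a flat crown only 22 mm across (28 to 34 mm); 34 mm tall, 16 g. Origin: centre of the underside, z towards the narrow end. One of the two old stepped capsules (always both there), anywhere on the desk right of the dispenser among the other kind.
- smooth1: Copper-coloured metal drinks capsule, rim down: rim 41 mm across, 4 mm thick; straight body 39 mm across from 4 to 28 mm up; then a smooth taper to a flat top 30 mm across, no step; 34 mm tall, 16 g. Origin: centre of the underside, z towards the narrow end. One of the new smooth capsules (1 to 3 of the four are there), anywhere on the desk right of the dispenser among the other kind.
- smooth2: Copper-coloured metal drinks capsule, rim down: rim 41 mm across, 4 mm thick; straight body 39 mm across from 4 to 28 mm up; then a smooth taper to a flat top 30 mm across, no step; 34 mm tall, 16 g. Origin: centre of the underside, z towards the narrow end. One of the new smooth capsules (1 to 3 of the four are there), anywhere on the desk right of the dispenser among the other kind.
- smooth3: Copper-coloured metal drinks capsule, rim down: rim 41 mm across, 4 mm thick; straight body 39 mm across from 4 to 28 mm up; then a smooth taper to a flat top 30 mm across, no step; 34 mm tall, 16 g. Origin: centre of the underside, z towards the narrow end. One of the new smooth capsules (1 to 3 of the four are there), anywhere on the desk right of the dispenser among the other kind.
- smooth4: Copper-coloured metal drinks capsule, rim down: rim 41 mm across, 4 mm thick; straight body 39 mm across from 4 to 28 mm up; then a smooth taper to a flat top 30 mm across, no step; 34 mm tall, 16 g. Origin: centre of the underside, z towards the narrow end. One of the new smooth capsules (1 to 3 of the four are there), anywhere on the desk right of the dispenser among the other kind.
- saucer: Blue saucer, 150 mm across, rim 14 mm high, flat inner floor 5 mm above its underside, about 88 mm across. Loose, left of the dispenser, where but for it and the mug the desk is clear. Origin: centre of the underside.
- mug: Blue mug, 80 mm across, 92 mm high, handle on its own +y side. Leave it alone. Origin: centre of the underside.
- jar: White jar with a red lid, 64 mm across, 78 mm high, near the capsules. Leave it alone. Origin: centre of the underside.
- figurine: Little block figure about 40 mm wide, 78 mm high, to the right near the robot. Leave it alone. Origin: centre of the underside.
Things that resemble listed ones, but are neither listed nor needed, are in the scene too. What is shaped like the smooth2 but white is not meant.

How it is judged (in metres and radians):
On the way, in this order (a step that is already met when the one before it is completed fails the run):
1. the cap is unscrewed and set down on the desk beside the dispenser (horizontal distance between cap and tube_mouth above 0.06 m and height (world z) of cap below 0.06 m), for 0.2 s.
2. both old stepped capsules are down in the dispenser before any smooth one (horizontal distance between each of stepped1, stepped2 and tube_mouth below 0.012 m and z of each of stepped1, stepped2 in the frame of dispenser below 0.165 m and angle between each of stepped1, stepped2's own z axis and vertical below 0.3 rad and horizontal distance between each of smooth1, smooth2, smooth3, smooth4 and tube_mouth above 0.035 m), for 0.2 s.
3. all smooth capsules are in the dispenser too, above the stepped ones (horizontal distance between each of stepped1, stepped2, smooth1, smooth2, smooth3, smooth4 and tube_mouth below 0.012 m and z of each of stepped1, stepped2, smooth1, smooth2, smooth3, smooth4 in the frame of dispenser below 0.165 m and angle between each of stepped1, stepped2, smooth1, smooth2, smooth3, smooth4's own z axis and vertical below 0.3 rad and z of each of smooth1, smooth2, smooth3, smooth4 in the frame of stepped1 above 0.02 m and z of each of smooth1, smooth2, smooth3, smooth4 in the frame of stepped2 above 0.02 m), for 0.2 s.
4. the cap is screwed fully down again (horizontal distance between cap and tube_mouth below 0.004 m and z of cap in the frame of dispenser below 0.182 m and angle between cap's own z axis and vertical below 0.08 rad), for 0.2 s.
5. the drawer has been pulled out with a stepped capsule (value of joint drawer above 0.08 m and horizontal distance between any of stepped1, stepped2 and pocket below 0.02 m), for 0.1 s.
6. one stepped capsule stands on the saucer and the drawer is home again (value of joint drawer below 0.004 m and ((horizontal distance between stepped1 and saucer below 0.04 m and angle between stepped1's own z axis and vertical below 0.2 rad and z of stepped1 in the frame of saucer between 0 and 0.016 m) or (horizontal distance between stepped2 and saucer below 0.04 m and angle between stepped2's own z axis and vertical below 0.2 rad and z of stepped2 in the frame of saucer between 0 and 0.016 m))), for 0.2 s.
At the end, for the whole second after the job is handed in: One stepped capsule rim down on the saucer (within 40 mm of centre), the other in the drawer's pocket (12 mm), all smooth ones in the tube above (12 mm, 0.3 rad); drawer home (4 mm); cap screwed down (2.5 mm); all at rest (all of step 4 and ((horizontal distance between stepped1 and saucer below 0.04 m and angle between stepped1's own z axis and vertical below 0.2 rad and z of stepped1 in the frame of saucer between 0 and 0.016 m and horizontal distance between stepped2 and tube_mouth below 0.012 m and z of stepped2 in the frame of dispenser below 0.165 m and angle between stepped2's own z axis and vertical below 0.3 rad) or (horizontal distance between stepped2 and saucer below 0.04 m and angle between stepped2's own z axis and vertical below 0.2 rad and z of stepped2 in the frame of saucer between 0 and 0.016 m and horizontal distance between stepped1 and tube_mouth below 0.012 m and z of stepped1 in the frame of dispenser below 0.165 m and angle between stepped1's own z axis and vertical below 0.3 rad)) and horizontal distance between each of smooth1, smooth2, smooth3, smooth4 and tube_mouth below 0.012 m and z of each of smooth1, smooth2, smooth3, smooth4 in the frame of dispenser below 0.165 m and angle between each of smooth1, smooth2, smooth3, smooth4's own z axis and vertical below 0.3 rad and value of joint drawer below 0.004 m and (distance between stepped1 and pocket below 0.012 m or distance between stepped2 and pocket below 0.012 m) and linear speed of each of saucer, stepped1, stepped2 below 0.02 m/s); the robot touches nothing.
It fails at once if the mug is knocked over or shoved away (distance of mug from where it was at the start of the episode above 0.04 m or angle between mug's own z axis and vertical above 0.5 rad).
It fails at once if the jar is knocked over or shoved away (distance of jar from where it was at the start of the episode above 0.04 m or angle between jar's own z axis and vertical above 0.5 rad).
It fails at once if the figurine is knocked over or shoved away (distance of figurine from where it was at the start of the episode above 0.04 m or angle between figurine's own z axis and vertical above 0.5 rad).
Of smooth1, smooth2, smooth3, smooth4 only 1 to 3 are there at a start; the rules pass over those that are not, and their reading is None.
At some moment in a run one of stepped1, stepped2, smooth1, smooth2, smooth3, smooth4, saucer may be knocked a few centimetres aside while the robot is not near it.
It also fails if it takes over 210 s, if anything falls off the work surface, if the arm or the gripper's body presses on something with over 40 N, if the wrist force passes 120 N, or if a joint passes its speed limit or range.

## Working session

There is one attempt and no reset: what is moved stays moved. The work goes in short steps, Python scripts to look and compute and a tool call to move; the robot and the scene stay as the last step left them, time stands still between calls to the robot, and variables do not carry over. Pictures are saved under pics/ and viewed, about 12 in all and at most 16, crops included, and the job is handed in when it is done.

Besides the shell and the picture viewer there is one more tool, called after "Call:" by a JSON object that holds its "op" and its "data", one argument or row to a line. servo_tool: Moves the arm, as the interface text tells. Its arguments: {"type":"object","properties":{"turn":{"type":"array","items":{"type":"array","items":{"type":"number"}}},"dp":{"type":"array","items":{"type":"array","items":{"type":"number"}}},"fingers":{"type":"array","items":{"type":"number"}}},"required":["turn","dp","fingers"]}

```bash
ls; mkdir -p pics; cat > h.py <<'E'
import numpy as np, cv2
from bench import *
def cam(n):
    d=get_image(n); return d
def K(d):
    f=d["img"].shape[0]/2/np.tan(np.radians(d["vfov"]/2)); return f
def ray(d,u,v):
    f=K(d); x=(u-d["cx"])/f; y=(v-d["cy"])/f
    a,b=x,y
    for _ in range(30):
        s=1+d["k1"]*(a*a+b*b); a,b=x/s,y/s
    T=np.array(d["world_from_camera"]); 
    return T[:3,3],T[:3,:3]@np.array([a,b,1.])
def onz(d,u,v,z):
    o,r=ray(d,u,v); return (o+r*(z-o[2])/r[2])
def proj(d,p):
    T=np.array(d["world_from_camera"]); c=T[:3,:3].T@(np.array(p,float)-T[:3,3])
    a,b=c[0]/c[2],c[1]/c[2]; s=1+d["k1"]*(a*a+b*b); f=K(d)
    return np.array([d["cx"]+f*a*s,d["cy"]+f*b*s])
def save(d,n,box=None,k=1):
    im=d["img"][:,:,::-1]
    if box: x,y,w,h=box; im=im[y:y+h,x:x+w]
    cv2.imwrite("pics/"+n,cv2.resize(im,None,fx=k,fy=k,interpolation=cv2.INTER_CUBIC))
E
python3 - <<'E'
from h import *
s=read_state(); print(s)
for n in("side","top"):
    d=cam(n); save(d,n+"0.png"); print(n,d["vfov"],d["cx"],d["cy"],d["k1"],np.round(d["world_from_camera"],3).tolist())
    for q in ["dispenser","cap","drawer","stepped1","smooth1","saucer","mug","jar","figurine"]:
        for r in search_frame(q,n): 
            if r["score"]>.25: print(q,np.round(r["box"],1).tolist(),round(r["score"],2))
E
```

```text
pics
{'clock': 0.0, 'joints': array([ 1.54162215e+00,  3.85524590e-01,  6.60806207e-03, -5.12862395e-04,
       -1.19398639e+00, -2.58614864e-01]), 'joint_vel': array([ 2.72460662e-05, -4.38842575e-04,  9.01368309e-04,  1.31842260e-03,
        4.61388240e-04,  2.68788329e-04]), 'joint_efforts': array([ 3.27971811e-04, -3.92290628e+01,  1.88403010e+01,  4.18652639e+00,
       -4.65450576e-03, -2.77437657e-06]), 'position': array([177.19858271, 598.7364613 , 230.23186698]), 'ee_rot': array([ 9.89650887e-01, -1.43492009e-01, -1.16204969e-04,  1.07365557e-03]), 'contact_force': array([-0.75507247, -0.26107451, -0.50788987]), 'wrist_torque': array([-0.025427  ,  0.0124196 ,  0.00722703]), 'gripper_width': 85.40677100480458}
side 45.09017517366221 319.2717802877727 202.11796029125532 -0.048558683432767986 [[0.922, -0.291, 0.258, 208.978], [-0.388, -0.709, 0.589, -910.973], [0.012, -0.643, -0.766, 1241.544], [0.0, 0.0, 0.0, 1.0]]
dispenser [300.9, 161.3, 74.6, 47.3] 0.94
dispenser [266.0, 116.8, 36.2, 33.8] 0.32
cap [322.6, 138.9, 24.0, 22.3] 0.86
drawer [301.2, 188.0, 32.1, 11.4] 0.51
smoo
[... 159 characters left out ...]
73.9, 231.8, 21.1, 25.3] 0.91
jar [354.8, 310.7, 13.3, 10.3] 0.73
figurine [321.8, 327.8, 20.2, 22.0] 0.68
figurine [302.6, 184.9, 24.5, 16.6] 0.35
top 50.04302726725148 317.55512533236663 200.49709717692798 -0.061995038419589595 [[0.006, -0.987, 0.161, 387.102], [-1.0, -0.007, -0.01, -49.313], [0.011, -0.161, -0.987, 1541.389], [0.0, 0.0, 0.0, 1.0]]
dispenser [267.0, 145.9, 26.9, 71.8] 0.68
cap [264.3, 162.2, 20.9, 22.3] 0.77
drawer [271.5, 193.6, 14.9, 21.8] 0.58
smooth1 [398.2, 215.0, 14.3, 9.4] 0.45
smooth1 [376.6, 230.3, 15.1, 14.2] 0.45
saucer [195.3, 222.0, 37.7, 40.3] 0.92
mug [182.4, 187.0, 25.8, 25.0] 0.63
jar [351.7, 164.6, 19.8, 15.5] 0.86
figurine [415.5, 241.9, 15.7, 16.4] 0.72
```

```bash
python3 - <<'E'
import cv2
a=cv2.imread("pics/side0.png");b=cv2.imread("pics/top0.png")
cv2.imwrite("pics/side0c.png",cv2.resize(a[95:375,220:480],None,fx=2.3,fy=2.3,interpolation=2)[:, :])
cv2.imwrite("pics/top0c.png",cv2.resize(b[120:280,165:445],None,fx=2.8,fy=2.8,interpolation=2))
E
python3 -c "
import cv2
print(cv2.imread('pics/side0c.png').shape)"
```

```text
(644, 598, 3)
```

View pics/top0c.png

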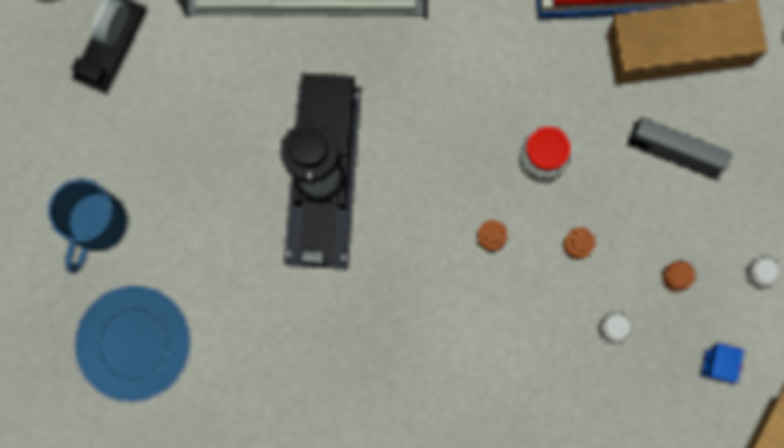

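View pics/side0c.png

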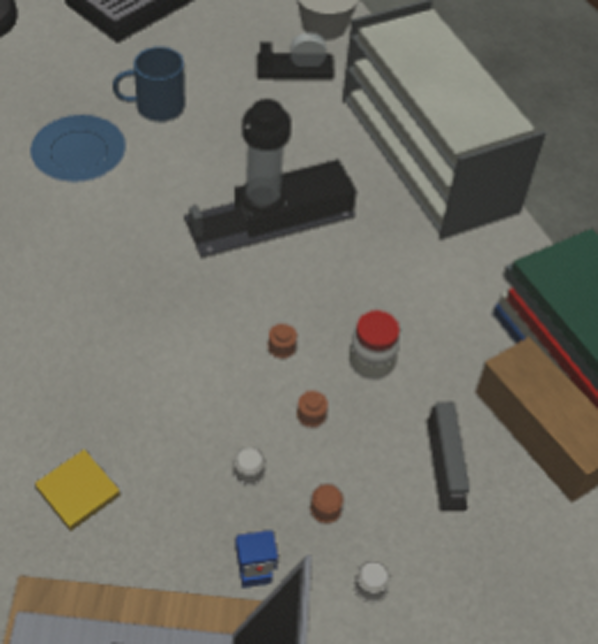

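```bash
python3 - <<'E'
from h import *
D={n:cam(n) for n in("side","top")}
def tri(a,b):
    A=np.zeros((3,3));c=np.zeros(3);L=[]
    for o,r in(a,b):
        r=r/np.linalg.norm(r);P=np.eye(3)-np.outer(r,r);A+=P;c+=P@o;L.append((P,o))
    x=np.linalg.solve(A,c);return x,[round(float(np.linalg.norm(P@(x-o))),2) for P,o in L]
for n,d in D.items():
    hsv=cv2.cvtColor(d["img"],cv2.COLOR_RGB2HSV)
    m=((hsv[...,0]<16)&(hsv[...,1]>110)&(hsv[...,2]>60)).astype(np.uint8)
    k,l,st,ce=cv2.connectedComponentsWithStats(m)
    for i in range(1,k):
        if 40<st[i,4]<600: print(n,st[i].tolist(),ce[i].round(2),onz(d,*ce[i],17).round(1))
for q in["saucer","mug","jar","figurine","cap","dispenser"]:
    c={}
    for n,d in D.items():
        r=regions_of(q,n)
        if r:
            ys,xs=np.nonzero(r[0]["region"]); c[n]=(xs.mean(),ys.mean())
            print(q,n,np.round(c[n],1),np.round(r[0]["box"],1),round(r[0]["score"],2),len(xs),onz(d,*c[n],8).round(0)[:2])
    if len(c)==2: print("  tri",*tri(ray(D["side"],*c["side"]),ray(D["top"],*c["top"])))
a=cv2.resize(D["top"]["img"][138:225,255:310],None,fx=6.5,fy=6.5,interpolation=2)
b=cv2.resize(D["side"]["img"][130:212,292:382],None,fx=4.5,fy=4.5,interpolation=2)
def pad(x,h): return np.vstack([x,np.zeros((h-x.shape[0],x.shape[1],3),np.uint8)])
out=np.hstack([pad(a,570),pad(b,570)])
cap=[cv2.resize(D["side"]["img"][v-14:v+14,u-14:u+14],(135,135),interpolation=2) for u,v in((343,243),(356,272),(362,313))]
out[400:535,360:765]=np.hstack(cap)
cv2.imwrite("pics/z1.png",out[:,:,::-1]); print(out.shape)
E
```

```text
side [441, 220, 47, 59, 400] [464.39 250.36] [ 960.1 -318.8   17. ]
side [375, 230, 19, 17, 241] [383.78 238.01] [ 750.9 -181.5   17. ]
side [337, 236, 12, 11, 92] [342.41 240.92] [ 626.3 -142.2   17. ]
side [350, 266, 12, 11, 104] [355.54 270.66] [ 617.4 -255.4   17. ]
side [356, 306, 12, 13, 122] [361.85 312.07] [ 575.3 -384.4   17. ]
top [363, 116, 60, 6, 247] [392.08 118.51] [ 949.  -341.4   17. ]
top [353, 165, 16, 16, 203] [360.39 172.52] [ 740.5 -220.    17. ]
top [336, 199, 10, 10, 83] [340.45 203.64] [ 625.  -146.7   17. ]
top [367, 201, 10, 11, 85] [371.44 206.34] [ 616.  -258.6   17. ]
top [402, 213, 11, 11, 86] [406.98 218.06] [ 574.3 -386.4   17. ]
saucer side [253.5 159.1] [233.  143.7  41.1  28. ] 0.62 969 [483. 314.]
saucer top [212.2 242.7] [195.9 224.1  38.8  39.6] 0.82 1348 [482. 312.]
  tri [481.67002738 310.55622415  11.72025474] [0.39, 0.39]
mug side [287. 131.] [269.5 115.6  30.5  31.5] 0.73 759 [647. 410.]
mug top [195.5 198.1] [181.6 184.   28.4  31.9] 0.72 656 [643. 380.]
  tri [635.12835656 369.19592536  46.2010526 ] [1.35, 1.35]
jar side [383.1 244.8] [372
[... 270 characters left out ...]
59.1 175.1] [352.2 166.   19.1  17.7] 0.73 306 [ 733. -216.]
  tri [ 679.78167183 -256.12947292 -353.42204243] [131.52, 131.52]
cap side [335.7 149.6] [324.1 137.9  24.4  23.8] 0.7 402 [778. 247.]
cap top [275.5 174.2] [266.5 160.3  20.2  25.6] 0.69 389 [734.  90.]
  tri [692.1526005   73.21254747 193.31777004] [0.34, 0.34]
dispenser side [338.7 184. ] [300.3 157.3  72.3  53. ] 0.7 2006 [718.  87.]
dispenser top [280.8 182.6] [268.2 143.2  24.6  72.1] 0.85 1249 [703.  70.]
  tri [702.27781674  67.18954121  33.59982262] [4.99, 4.99]Traceback (most recent call last):
  File "<stdin>", line 27, in <module>
ValueError: could not broadcast input array from shape (135,405,3) into shape (135,403,3)
```

```bash
python3 - <<'E'
from h import *
D={n:cam(n) for n in("side","top")}
a=cv2.resize(D["top"]["img"][138:225,255:310],None,fx=6.5,fy=6.5,interpolation=2)
b=cv2.resize(D["side"]["img"][130:212,292:382],None,fx=4.7,fy=4.7,interpolation=2)
def pad(x,h): return np.vstack([x,np.zeros((h-x.shape[0],x.shape[1],3),np.uint8)])
out=np.hstack([pad(a,570),pad(b,570)])
cap=[cv2.resize(D["side"]["img"][v-14:v+14,u-14:u+14],(135,135),interpolation=2) for u,v in((343,243),(356,272),(362,313))]
out[400:535,360:765]=np.hstack(cap)
cv2.imwrite("pics/z1.png",np.clip(out[:,:,::-1]*1.6,0,255)); print(out.shape)
# predictions, dispenser at (690,73), yaw0
for n,d in D.items():
    for p in [(690,73,225),(690,73,200),(580,31,8),(580,115,8),(825,31,8),(825,115,8),(587,73,58)]: print(n,p,proj(d,p).round(1))
E
```

```text
(570, 781, 3)
side (690, 73, 225) [335.4 142.4]
side (690, 73, 200) [335.1 148.3]
side (580, 31, 8) [307.8 207.3]
side (580, 115, 8) [298.6 189.7]
side (825, 31, 8) [373.8 186.5]
side (825, 115, 8) [363.  170.1]
side (587, 73, 58) [304.9 187.9]
top (690, 73, 225) [274.8 172.5]
top (690, 73, 200) [275.4 174.3]
top (580, 31, 8) [291. 216.]
top (580, 115, 8) [267.7 215.8]
top (825, 31, 8) [292.1 150.2]
top (825, 115, 8) [269.4 150.1]
top (587, 73, 58) [278.3 212.1][ WARN:0@2.940] global loadsave.cpp:1063 imwrite_ Unsupported depth image for selected encoder is fallbacked to CV_8U.
```

View pics/z1.png

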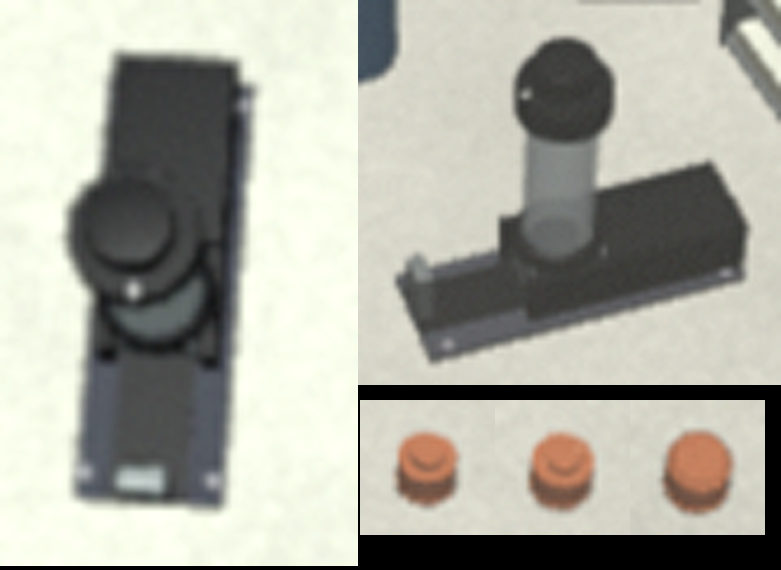

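```bash
cat >> h.py <<'E'
def tri(a,b):
    A=np.zeros((3,3));c=np.zeros(3);L=[]
    for o,r in(a,b):
        r=r/np.linalg.norm(r);P=np.eye(3)-np.outer(r,r);A+=P;c+=P@o;L.append((P,o))
    x=np.linalg.solve(A,c);return x,[round(float(np.linalg.norm(P@(x-o))),2) for P,o in L]
E
python3 - <<'E'
from h import *
D={n:cam(n) for n in("side","top")}
S,T=D["side"],D["top"]
print(tri(ray(S,335.6,141.7),ray(T,274.3,173.0)), onz(T,274.3,173,225.5),onz(S,335.6,141.7,225.5))
P=[onz(T,u,v,10) for u,v in((266.1,214.1),(288.7,215.7),(293.8,150.7))]
print(np.round(P,1)); e=P[2]-P[1]; print(np.arctan2(e[1],e[0]), np.linalg.norm(e)); f=P[0]-P[1]; print(np.arctan2(-f[0],f[1]),np.linalg.norm(f))
q=lambda x,y:(292+(x-357.5)/4.7-.5,130+(y+.5)/4.7-.5)
for z in(4,10):
  Q=[onz(S,*q(*p),z) for p in((434,360),(743,275),(400,280))]; e=Q[1]-Q[0]; print(np.round(Q,1),np.arctan2(e[1],e[0]),np.linalg.norm(e))
m=onz(T,275.2,182.0,201.5);print("mark",m, onz(S,*q(526,94),201.5))
t=[onz(T,255+(140.5)/6.5-.5,138+480/6.5-.5,58),onz(S,*q(420,262),58)];print("tab",t)
for a,b in(((342.41,240.92),(340.45,203.64)),((355.54,270.66),(371.44,206.34)),((361.85,312.07),(406.98,218.06))): print(tri(ray(S,*a),ray(T,*b)))
s=read_state();print(s["position"],s["joints"],s["contact_force"])
E
```

```text
(array([689.57488705,  73.90174427, 226.7151577 ]), [1.47, 1.47]) [688.40098127  74.37925866 225.5       ] [691.67350345  74.96397452 225.5       ]
[[586.  120.8  10. ]
 [580.8  39.3  10. ]
 [822.7  24.6  10. ]]
-0.060764406703855446 242.34076122133135
-0.06353931253818607 81.6618461083846
[[583.   38.5   4. ]
 [822.7  27.5   4. ]
 [588.3 118.1   4. ]] -0.04597726475189698 239.9621792520214
[[581.2  33.9  10. ]
 [819.7  22.9  10. ]
 [586.5 113.1  10. ]] -0.0459772647518968 238.79876725040472
mark [664.51303433  73.09466731 201.5       ] [664.67116179  75.1450855  201.5       ]
tab [array([589.68945008,  80.72129079,  58.        ]), array([590.94203944,  83.59027924,  58.        ])]
(array([ 624.03051418, -146.32259087,   23.638038  ]), [0.05, 0.05])
(array([ 615.52932707, -257.98099685,   21.85803877]), [0.27, 0.27])
(array([ 574.09895192, -385.7605099 ,   20.21176666]), [0.24, 0.24])
[177.3728502  599.25955151 231.29048614] [ 1.54158212e+00  3.84714933e-01  7.87785872e-03 -2.61442532e-05
 -1.19403075e+00 -2.58593301e-01] [-0.07476746  0.50605581 -0.15488927]
```

Call:
{"op": "servo_tool", "data": {
  "turn": [
    [0, 0, -0.18],
    [0, 0, -0.18],
    [0, 0, -0.18],
    [0, 0, -0.18],
    [0, 0, -0.18]
  ],
  "dp": [
    [0.02, -0.02, 0.02],
    [0.035, -0.035, 0.02],
    [0.035, -0.035, 0.01],
    [0.035, -0.035, 0],
    [0.035, -0.035, 0]
  ],
  "fingers": [0.0854, 0.0854, 0.0854, 0.0854, 0.0854]
}}

```text
clock: 2.52
position: [339.1, 436.9, 282.1]
ee_rot: [0.822, -0.569, -0.001, -0.0]
contact_force: [0.2, 0.6, -0.9]
gripper_width: 85.6
```

Call:
{"op": "servo_tool", "data": {
  "turn": [
    [0, 0, -0.18],
    [0, 0, -0.18],
    [0, 0, -0.18],
    [0, 0, -0.18],
    [0, 0, -0.18]
  ],
  "dp": [
    [0.035, -0.035, 0],
    [0.035, -0.035, 0],
    [0.035, -0.035, 0],
    [0.035, -0.035, 0],
    [0.035, -0.035, 0]
  ],
  "fingers": [0.0854, 0.0854, 0.0854, 0.0854, 0.0854]
}}

```text
clock: 3.15
position: [519.2, 255.5, 283.7]
ee_rot: [-0.48, 0.877, 0.0, 0.002]
contact_force: [0.9, 1.1, 0.1]
gripper_width: 85.3
```

```bash
cat > st.py <<'E'
from h import *
s=read_state(); q=s["ee_rot"]
yx=2*np.arctan2(q[1],q[0]); jaw=(yx-np.pi/2+np.pi/2)%np.pi-np.pi/2
tilt=2*np.hypot(q[2],q[3])
print("t",round(s["clock"],2),"pos",s["position"].round(1),"jaw",round(float(jaw),3),"tilt",round(float(tilt),3),"j",s["joints"].round(2),"F",s["contact_force"].round(1),"M",s["wrist_torque"].round(2),"w",round(s["gripper_width"],1))
E
python3 st.py
```

```text
t 3.15 pos [519.2 255.5 283.7] jaw -0.569 tilt 0.004 j [ 0.74  0.27 -0.03  0.   -1.27 -1.31] F [0.9 1.1 0.1] M [ 0.12 -0.03  0.05] w 85.3
```

Call:
{"op": "servo_tool", "data": {
  "turn": [
    [0, 0, -0.18],
    [0, 0, -0.18],
    [0, 0, -0.18],
    [0, 0, -0.18],
    [0, 0, -0.18]
  ],
  "dp": [
    [0.034, -0.036, 0],
    [0.034, -0.036, 0],
    [0.034, -0.036, 0],
    [0.034, -0.036, 0],
    [0.034, -0.036, 0]
  ],
  "fingers": [0.0854, 0.0854, 0.0854, 0.0854, 0.0854]
}}

```text
clock: 3.78
position: [694.5, 69.0, 284.3]
ee_rot: [-0.036, 0.999, -0.001, 0.003]
contact_force: [-0.1, 0.3, -0.0]
gripper_width: 85.1
```

Call:
{"op": "servo_tool", "data": {
  "turn": [
    [0, 0, -0.18],
    [0, 0, -0.18],
    [0, 0, -0.18],
    [0, 0, -0.18],
    [0, 0, -0.18]
  ],
  "dp": [
    [0, 0, 0],
    [0, 0, -0.01],
    [0, 0, -0.01],
    [0, 0, -0.01],
    [0, 0, -0.01]
  ],
  "fingers": [0.0854, 0.0854, 0.0854, 0.0854, 0.0854]
}}

```text
clock: 4.4
position: [697.3, 64.2, 241.4]
ee_rot: [0.418, 0.908, -0.002, 0.002]
contact_force: [1.0, -0.6, 0.8]
gripper_width: 85.7
```

```bash
python3 st.py
```

```text
t 4.4 pos [697.3  64.2 241.4] jaw 0.708 tilt 0.006 j [ 0.32  0.51  0.23  0.01 -1.29 -2.76] F [ 1.  -0.6  0.8] M [ 0.02  0.08 -0.01] w 85.7
```

Call:
{"op": "servo_tool", "data": {
  "turn": [
    [0, 0, 0],
    [0, 0, 0],
    [0, 0, 0],
    [0, 0, 0],
    [0, 0, 0]
  ],
  "dp": [
    [-0.007, 0.0095, 0],
    [0, 0, -0.01],
    [0, 0, -0.01],
    [0, 0, -0.01],
    [0, 0, -0.003]
  ],
  "fingers": [0.0854, 0.0854, 0.0854, 0.0854, 0.0854]
}}

```text
clock: 5.03
position: [689.4, 74.7, 206.0]
ee_rot: [0.415, 0.91, -0.003, 0.002]
contact_force: [0.4, -0.4, 0.5]
gripper_width: 85.6
```

Call:
{"op": "servo_tool", "data": {
  "turn": [
    [0, 0, 0],
    [0, 0, 0],
    [0, 0, 0],
    [0, 0, 0],
    [0, 0, 0]
  ],
  "dp": [
    [0, 0, 0],
    [0, 0, 0],
    [0, 0, 0],
    [0, 0, 0],
    [0, 0, 0]
  ],
  "fingers": [0.04, 0.03, 0.03, 0.03, 0.03]
}}

```text
clock: 5.65
position: [689.9, 74.5, 206.5]
ee_rot: [0.415, 0.91, -0.002, 0.002]
contact_force: [0.8, -0.4, -0.5]
gripper_width: 41.8
```

```bash
python3 st.py
```

```text
t 5.65 pos [689.9  74.5 206.5] jaw 0.716 tilt 0.006 j [ 0.34  0.52  0.16  0.01 -1.21 -2.77] F [ 0.8 -0.4 -0.5] M [-0.   -0.04  0.03] w 41.8
```

Call:
{"op": "servo_tool", "data": {
  "turn": [
    [0, 0, 0],
    [0, 0, 0],
    [0, 0, 0.17],
    [0, 0, 0.17],
    [0, 0, 0.17]
  ],
  "dp": [
    [0, 0, 0],
    [0, 0, 0],
    [0, 0, 0],
    [0, 0, 0],
    [0, 0, 0]
  ],
  "fingers": [0.075, 0.075, 0.075, 0.075, 0.075]
}}

```text
clock: 6.28
position: [690.3, 74.5, 207.2]
ee_rot: [0.164, 0.987, -0.001, 0.003]
contact_force: [0.0, -0.6, 0.4]
gripper_width: 75.6
```

Call:
{"op": "servo_tool", "data": {
  "turn": [
    [0, 0, 0.17],
    [0, 0, 0.17],
    [0, 0, 0.17],
    [0, 0, 0.17],
    [0, 0, 0.17]
  ],
  "dp": [
    [0, 0, 0],
    [0, 0, 0],
    [0, 0, 0],
    [0, 0, 0],
    [0, 0, 0]
  ],
  "fingers": [0.075, 0.075, 0.075, 0.075, 0.075]
}}

```text
clock: 6.9
position: [690.6, 74.5, 208.2]
ee_rot: [-0.272, 0.962, 0.0, 0.004]
contact_force: [0.9, 0.2, -0.6]
gripper_width: 74.8
```

Call:
{"op": "servo_tool", "data": {
  "turn": [
    [0, 0, 0.1],
    [0, 0, 0],
    [0, 0, 0],
    [0, 0, 0],
    [0, 0, 0]
  ],
  "dp": [
    [0, 0, 0],
    [0, 0, 0],
    [0, 0, 0],
    [0, 0, 0],
    [0, 0, 0]
  ],
  "fingers": [0.075, 0.075, 0.075, 0.075, 0.075]
}}

```text
clock: 7.52
position: [690.9, 74.5, 208.7]
ee_rot: [-0.319, 0.948, 0.0, 0.005]
contact_force: [-0.3, -0.7, 0.1]
gripper_width: 74.4
```

```bash
python3 st.py
```

```text
t 7.53 pos [690.9  74.5 208.7] jaw -0.92 tilt 0.009 j [ 0.34  0.51  0.16 -0.   -1.21 -1.26] F [-0.3 -0.7  0.1] M [0.02 0.01 0.  ] w 74.4
```

```bash
cat >> st.py <<'E'
from scipy.spatial.transform import Rotation as R
r=R.from_quat(q); zt=r.apply([0,0,1]); ax=np.cross(zt,[0,0,-1]); print("level turn",ax.round(4))
E
python3 st.py|tail -1
```

```text
level turn [-0.0033  0.0087  0.    ]
```

Call:
{"op": "servo_tool", "data": {
  "turn": [
    [0, 0, 0],
    [0, 0, 0],
    [0, 0, 0],
    [0, 0, 0],
    [0, 0, 0]
  ],
  "dp": [
    [0, 0, -0.001],
    [0, 0, 0],
    [0, 0, 0],
    [0, 0, 0],
    [0, 0, 0]
  ],
  "fingers": [0.04, 0.03, 0.03, 0.03, 0.03]
}}

```text
clock: 8.15
position: [691.1, 74.3, 208.1]
ee_rot: [-0.319, 0.948, -0.0, 0.005]
contact_force: [0.5, -0.8, 0.3]
gripper_width: 41.7
```

```bash
python3 st.py
```

```text
t 8.15 pos [691.1  74.3 208.1] jaw -0.921 tilt 0.01 j [ 0.34  0.51  0.16  0.   -1.21 -1.26] F [ 0.5 -0.8  0.3] M [-0.12  0.01 -0.01] w 41.7
level turn [-0.0028  0.0094  0.    ]
```

Call:
{"op": "servo_tool", "data": {
  "turn": [
    [-0.003, 0.009, 0.18],
    [0, 0, 0.18],
    [0, 0, 0.18],
    [0, 0, 0.18],
    [0, 0, 0.18]
  ],
  "dp": [
    [0, 0, 0.0005],
    [0, 0, 0.0005],
    [0, 0, 0.0005],
    [0, 0, 0.0005],
    [0, 0, 0.0005]
  ],
  "fingers": [0.03, 0.03, 0.03, 0.03, 0.03]
}}

```text
clock: 8.78
position: [691.1, 74.0, 209.6]
ee_rot: [0.71, -0.704, -0.0, 0.001]
contact_force: [0.2, -0.1, -0.2]
gripper_width: 41.9
```

```bash
python3 st.py
```

```text
t 8.78 pos [691.1  74.  209.6] jaw 0.008 tilt 0.001 j [ 0.34  0.52  0.17 -0.   -1.22 -0.33] F [ 0.2 -0.1 -0.2] M [-0.01  0.02 -0.02] w 41.9
level turn [ 0.0003 -0.0012  0.    ]
```

Call:
{"op": "servo_tool", "data": {
  "turn": [
    [0, 0, 0.18],
    [0, 0, 0.18],
    [0, 0, 0.18],
    [0, 0, 0.18],
    [0, 0, 0.18]
  ],
  "dp": [
    [0, 0, 0.0007],
    [0, 0, 0.0007],
    [0, 0, 0.0007],
    [0, 0, 0.0007],
    [0, 0, 0.0007]
  ],
  "fingers": [0.03, 0.03, 0.03, 0.03, 0.03]
}}

```text
clock: 9.4
position: [691.8, 74.5, 212.9]
ee_rot: [0.95, -0.312, 0.001, 0.0]
contact_force: [-0.3, -1.5, 3.3]
gripper_width: 42.0
```

Call:
{"op": "servo_tool", "data": {
  "turn": [
    [0, 0, 0.18],
    [0, 0, 0.18],
    [0, 0, 0.18],
    [0, 0, 0.18],
    [0, 0, 0.18]
  ],
  "dp": [
    [0, 0, 0.0006],
    [0, 0, 0.0006],
    [0, 0, 0.0006],
    [0, 0, 0.0006],
    [0, 0, 0.0006]
  ],
  "fingers": [0.03, 0.03, 0.03, 0.03, 0.03]
}}

```text
clock: 10.02
position: [691.3, 75.1, 215.9]
ee_rot: [0.989, 0.148, -0.0, -0.001]
contact_force: [-1.0, 0.1, 0.7]
gripper_width: 42.2
```

```bash
python3 st.py
```

```text
t 10.03 pos [691.3  75.1 215.9] jaw -1.274 tilt 0.002 j [ 0.34  0.52  0.18 -0.   -1.24  1.53] F [-1.   0.1  0.7] M [-0.11  0.11 -0.06] w 42.2
level turn [-0.0013 -0.0008 -0.    ]
```

Call:
{"op": "servo_tool", "data": {
  "turn": [
    [0, 0, 0.17],
    [0, 0, 0.17],
    [0, 0, 0.17],
    [0, 0, 0.1],
    [0, 0, 0]
  ],
  "dp": [
    [0, 0, 0.0006],
    [0, 0, 0.0006],
    [0, 0, 0.0006],
    [0, 0, 0.001],
    [0, 0, 0.004]
  ],
  "fingers": [0.03, 0.03, 0.03, 0.03, 0.03]
}}

```text
clock: 10.65
position: [690.5, 74.3, 221.7]
ee_rot: [0.895, 0.447, -0.002, -0.0]
contact_force: [0.3, -0.1, -0.1]
gripper_width: 42.1
```

```bash
python3 st.py
```

```text
t 10.65 pos [690.5  74.3 221.7] jaw -0.644 tilt 0.005 j [ 0.34  0.51  0.19 -0.   -1.25  2.16] F [ 0.3 -0.1 -0.1] M [-0.15 -0.11  0.03] w 42.1
level turn [ 0.0013 -0.0045  0.    ]
```

Call:
{"op": "servo_tool", "data": {
  "turn": [
    [0.001, -0.0045, 0],
    [0, 0, 0],
    [0, 0, 0],
    [0, 0, 0],
    [0, 0, 0]
  ],
  "dp": [
    [0, 0, 0.02],
    [0, 0, 0.025],
    [-0.03, -0.04, 0.004],
    [-0.03, -0.04, 0],
    [-0.02, -0.025, 0]
  ],
  "fingers": [0.03, 0.03, 0.03, 0.03, 0.03]
}}

```text
clock: 11.28
position: [610.3, -30.7, 278.4]
ee_rot: [0.895, 0.446, 0.003, 0.001]
contact_force: [0.0, 0.3, -0.6]
gripper_width: 41.6
```

Call:
{"op": "servo_tool", "data": {
  "turn": [
    [0, 0, 0],
    [0, 0, 0],
    [0, 0, 0],
    [0, 0, 0],
    [0, 0, 0]
  ],
  "dp": [
    [0, 0, -0.03],
    [0, 0, -0.05],
    [0, 0, -0.05],
    [0, 0, -0.05],
    [0, 0, -0.025]
  ],
  "fingers": [0.03, 0.03, 0.03, 0.03, 0.03]
}}

```text
clock: 11.9
position: [613.5, -32.3, 83.0]
ee_rot: [0.897, 0.442, 0.014, 0.005]
contact_force: [-0.2, -0.3, -0.1]
gripper_width: 42.1
```

```bash
python3 st.py
```

```text
t 11.9 pos [613.5 -32.3  83. ] jaw -0.655 tilt 0.03 j [ 0.21  0.49 -0.23  0.   -0.82  2.27] F [-0.2 -0.3 -0.1] M [-0.02  0.04  0.08] w 42.1
level turn [-0.0033  0.0302  0.    ]
```

Call:
{"op": "servo_tool", "data": {
  "turn": [
    [-0.003, 0.03, 0],
    [0, 0, 0],
    [0, 0, 0],
    [0, 0, 0],
    [0, 0, 0]
  ],
  "dp": [
    [-0.012, -0.008, -0.02],
    [0, 0, -0.01],
    [0, 0, -0.01],
    [0, 0, -0.005],
    [0, 0, 0]
  ],
  "fingers": [0.03, 0.03, 0.03, 0.03, 0.03]
}}

```text
clock: 12.52
position: [603.3, -40.5, 39.0]
ee_rot: [0.897, 0.441, 0.001, 0.0]
contact_force: [0.1, 0.2, -0.0]
gripper_width: 41.7
```

```bash
python3 st.py
```

```text
t 12.53 pos [603.3 -40.5  39. ] jaw -0.656 tilt 0.003 j [ 0.2   0.55 -0.27  0.   -0.75  2.28] F [ 0.1  0.2 -0. ] M [ 0.02  0.03 -0.01] w 41.7
level turn [-0.0004  0.0031  0.    ]
```

Call:
{"op": "servo_tool", "data": {
  "turn": [
    [0, 0, 0],
    [0, 0, 0],
    [0, 0, 0],
    [0, 0, 0],
    [0, 0, 0]
  ],
  "dp": [
    [0, 0, -0.005],
    [0, 0, -0.003],
    [0, 0, -0.001],
    [0, 0, -0.001],
    [0, 0, 0]
  ],
  "fingers": [0.03, 0.03, 0.03, 0.03, 0.03]
}}

```text
clock: 13.15
position: [604.2, -40.2, 29.6]
ee_rot: [0.897, 0.442, 0.003, 0.001]
contact_force: [0.4, -0.4, -0.3]
gripper_width: 41.8
```

```bash
python3 st.py
```

```text
t 13.15 pos [604.2 -40.2  29.6] jaw -0.656 tilt 0.006 j [ 0.2   0.56 -0.28  0.   -0.73  2.28] F [ 0.4 -0.4 -0.3] M [ 0.08 -0.02 -0.02] w 41.8
level turn [-0.0007  0.0056  0.    ]
```

Call:
{"op": "servo_tool", "data": {
  "turn": [
    [0, 0.005, 0],
    [0, 0, 0],
    [0, 0, 0],
    [0, 0, 0],
    [0, 0, 0]
  ],
  "dp": [
    [0, 0, -0.001],
    [0, 0, 0],
    [0, 0, 0],
    [0, 0, 0.02],
    [0, 0, 0.04]
  ],
  "fingers": [0.03, 0.07, 0.0854, 0.0854, 0.0854]
}}

```text
clock: 13.78
position: [602.0, -40.5, 86.6]
ee_rot: [0.897, 0.441, -0.003, -0.001]
contact_force: [0.7, 1.0, -0.4]
gripper_width: 85.5
```

Call:
{"op": "servo_tool", "data": {
  "turn": [
    [0, 0, -0.18],
    [0, 0, -0.18],
    [0, 0, -0.18],
    [0, 0, -0.18],
    [0, 0, -0.18]
  ],
  "dp": [
    [0, 0, 0.04],
    [0.005, -0.02, 0],
    [0.005, -0.02, 0],
    [0.004, -0.02, 0],
    [0.004, -0.02, 0]
  ],
  "fingers": [0.0854, 0.0854, 0.0854, 0.0854, 0.0854]
}}

```text
clock: 14.4
position: [622.5, -121.1, 133.3]
ee_rot: [1.0, -0.006, 0.002, -0.001]
contact_force: [-0.0, 0.1, -0.2]
gripper_width: 85.7
```

Call:
{"op": "servo_tool", "data": {
  "turn": [
    [0, 0, -0.18],
    [0, 0, -0.18],
    [0, 0, -0.18],
    [0, 0, -0.1],
    [0, 0, 0]
  ],
  "dp": [
    [0, -0.02, 0],
    [0, 0, 0],
    [0, 0, 0],
    [0, 0, 0],
    [0, 0, 0]
  ],
  "fingers": [0.0854, 0.0854, 0.0854, 0.0854, 0.0854]
}}

```text
clock: 15.02
position: [622.0, -143.9, 133.0]
ee_rot: [0.944, -0.331, 0.002, -0.0]
contact_force: [0.7, 0.1, 0.8]
gripper_width: 85.6
```

```bash
cat > caps.py <<'E'
from h import *
D={n:cam(n) for n in("side","top")}
C={}
for n,d in D.items():
    hsv=cv2.cvtColor(d["img"],cv2.COLOR_RGB2HSV)
    m=((hsv[...,0]<16)&(hsv[...,1]>110)&(hsv[...,2]>60)).astype(np.uint8)
    k,l,st,ce=cv2.connectedComponentsWithStats(m)
    for i in range(1,k):
        if 30<st[i,4]<180: print(n,st[i].tolist(),ce[i].round(1)); C.setdefault(n,[]).append(ce[i])
for a in C.get("side",[]):
    for b in C.get("top",[]):
        x,e=tri(ray(D["side"],*a),ray(D["top"],*b))
        if e[0]<6: print(x.round(1),e)
E
python3 st.py; python3 caps.py
```

```text
t 15.03 pos [ 622.  -143.9  133. ] jaw 0.896 tilt 0.004 j [ 0.03  0.48 -0.09  0.   -0.99  0.87] F [0.7 0.1 0.8] M [-0.01 -0.01  0.03] w 85.6
level turn [0.0009 0.004  0.    ]
side [337, 236, 11, 11, 92] [342.4 240.9]
side [350, 266, 12, 11, 104] [355.5 270.7]
side [356, 306, 12, 13, 122] [361.8 312. ]
top [362, 165, 7, 12, 36] [365.5 169.8]
top [336, 201, 10, 8, 53] [339.9 205.2]
top [367, 201, 10, 11, 86] [371.5 206.4]
top [402, 213, 11, 11, 86] [407.  218.1]
[ 621.4 -145.2   22.9] [2.85, 2.85]
[ 534.2 -321.8  302.3] [5.13, 5.13]
[ 615.3 -258.    22.1] [0.23, 0.23]
[ 555.7 -348.6  192.1] [3.05, 3.05]
[ 645.9 -288.4 -206.9] [3.6, 3.6]
[ 574.  -385.7   20.6] [0.19, 0.19]
```

Call:
{"op": "servo_tool", "data": {
  "turn": [
    [0, 0.004, 0],
    [0, 0, 0],
    [0, 0, 0],
    [0, 0, 0],
    [0, 0, 0]
  ],
  "dp": [
    [0.002, -0.002, -0.03],
    [0, 0, -0.04],
    [0, 0, -0.025],
    [0, 0, -0.01],
    [0, 0, 0]
  ],
  "fingers": [0.0854, 0.0854, 0.0854, 0.0854, 0.0854]
}}

```text
clock: 15.75
position: [625.5, -145.8, 27.3]
ee_rot: [0.945, -0.328, 0.002, -0.0]
contact_force: [0.4, -0.1, 0.5]
gripper_width: 85.7
```

```bash
python3 st.py
```

```text
t 15.75 pos [ 625.5 -145.8   27.3] jaw 0.903 tilt 0.005 j [ 0.02  0.61 -0.18  0.   -0.78  0.88] F [ 0.4 -0.1  0.5] M [-0.    0.08 -0.05] w 85.7
level turn [0.0015 0.0047 0.    ]
```

Call:
{"op": "servo_tool", "data": {
  "turn": [
    [0.001, 0.0045, 0],
    [0, 0, 0],
    [0, 0, 0],
    [0, 0, 0],
    [0, 0, 0]
  ],
  "dp": [
    [-0.001, 0, -0.01],
    [0, 0, -0.004],
    [0, 0, 0],
    [0, 0, 0],
    [0, 0, 0]
  ],
  "fingers": [0.0854, 0.05, 0.03, 0.03, 0.03]
}}

```text
clock: 16.38
position: [627.1, -145.9, 16.5]
ee_rot: [0.945, -0.327, 0.003, -0.001]
contact_force: [-0.0, -0.4, -0.4]
gripper_width: 36.5
```

```bash
python3 st.py
```

```text
t 16.38 pos [ 627.1 -145.9   16.5] jaw 0.905 tilt 0.007 j [ 0.02  0.62 -0.18  0.   -0.76  0.88] F [-0.  -0.4 -0.4] M [0.01 0.01 0.01] w 36.5
level turn [0.001  0.0069 0.    ]
```

Call:
{"op": "servo_tool", "data": {
  "turn": [
    [0, 0, 0],
    [0, 0, -0.18],
    [0, 0, -0.18],
    [0, 0, -0.18],
    [0, 0, -0.18]
  ],
  "dp": [
    [0, 0, 0],
    [0, 0, 0],
    [0, 0, 0],
    [0, 0, 0],
    [0, 0, 0]
  ],
  "fingers": [0.06, 0.06, 0.06, 0.06, 0.06]
}}

```text
clock: 17.0
position: [627.0, -145.9, 16.6]
ee_rot: [0.762, -0.648, 0.004, 0.001]
contact_force: [0.1, -0.4, 0.3]
gripper_width: 59.7
```

Call:
{"op": "servo_tool", "data": {
  "turn": [
    [0, 0, -0.18],
    [0, 0, -0.18],
    [0, 0, -0.18],
    [0, 0, -0.18],
    [0, 0, -0.12]
  ],
  "dp": [
    [0, 0, 0],
    [0, 0, 0],
    [0, 0, 0],
    [0, 0, 0],
    [0, 0, 0]
  ],
  "fingers": [0.06, 0.06, 0.06, 0.06, 0.06]
}}

```text
clock: 17.62
position: [626.7, -145.9, 16.3]
ee_rot: [-0.418, 0.908, -0.003, -0.002]
contact_force: [-0.2, 0.7, -0.3]
gripper_width: 59.8
```

```bash
python3 st.py
```

```text
t 17.62 pos [ 626.7 -145.9   16.3] jaw -0.708 tilt 0.007 j [ 0.03  0.63 -0.18  0.01 -0.76 -0.74] F [-0.2  0.7 -0.3] M [ 0.03 -0.08  0.03] w 59.8
level turn [ 0.0069 -0.0016  0.    ]
```

Call:
{"op": "servo_tool", "data": {
  "turn": [
    [0.007, -0.0015, 0],
    [0, 0, 0],
    [0, 0, 0],
    [0, 0, 0],
    [0, 0, 0]
  ],
  "dp": [
    [0, 0, -0.004],
    [0, 0, 0],
    [0, 0, 0],
    [0, 0, 0],
    [0, 0, 0]
  ],
  "fingers": [0.06, 0.05, 0.03, 0.03, 0.03]
}}

```text
clock: 18.25
position: [626.8, -146.0, 12.3]
ee_rot: [-0.421, 0.907, 0.0, 0.0]
contact_force: [0.1, 1.2, -0.2]
gripper_width: 36.5
```

```bash
python3 st.py
```

```text
t 18.25 pos [ 626.8 -146.    12.3] jaw -0.703 tilt 0.0 j [ 0.02  0.63 -0.18 -0.   -0.76 -0.72] F [ 0.1  1.2 -0.2] M [ 0.02 -0.06 -0.05] w 36.5
level turn [-0.0004  0.0001  0.    ]
```

Call:
{"op": "servo_tool", "data": {
  "turn": [
    [0, 0, 0],
    [0, 0, 0],
    [0, 0, 0],
    [0, 0, 0],
    [0, 0, 0]
  ],
  "dp": [
    [0, 0, 0.03],
    [0, 0, 0.05],
    [0, 0, 0.05],
    [0, 0, 0.05],
    [0, 0, 0.04]
  ],
  "fingers": [0.03, 0.03, 0.03, 0.03, 0.03]
}}

```text
clock: 18.88
position: [622.2, -145.7, 233.0]
ee_rot: [-0.421, 0.907, 0.003, -0.005]
contact_force: [-0.8, -0.2, 0.4]
gripper_width: 36.5
```

Call:
{"op": "servo_tool", "data": {
  "turn": [
    [0, 0, 0],
    [0, 0, 0],
    [0, 0, 0],
    [0, 0, 0],
    [0, 0, 0]
  ],
  "dp": [
    [0.01, 0.035, 0.01],
    [0.015, 0.05, 0],
    [0.015, 0.05, 0],
    [0.012, 0.04, 0],
    [0.006, 0.02, 0]
  ],
  "fingers": [0.03, 0.03, 0.03, 0.03, 0.03]
}}

```text
clock: 19.5
position: [681.9, 52.9, 248.8]
ee_rot: [-0.419, 0.908, 0.001, -0.001]
contact_force: [0.1, -0.4, -0.7]
gripper_width: 37.0
```

```bash
python3 st.py
```

```text
t 19.5 pos [681.9  52.9 248.8] jaw -0.705 tilt 0.003 j [ 0.31  0.48  0.2  -0.   -1.3  -1.02] F [ 0.1 -0.4 -0.7] M [-0.08 -0.04  0.03] w 37.0
level turn [-0.0019 -0.0026 -0.    ]
```

Call:
{"op": "servo_tool", "data": {
  "turn": [
    [-0.002, -0.0025, 0],
    [0, 0, 0],
    [0, 0, 0],
    [0, 0, 0],
    [0, 0, 0]
  ],
  "dp": [
    [0.006, 0.015, 0],
    [0.002, 0.005, -0.01],
    [0, 0, -0.01],
    [0, 0, -0.005],
    [0, 0, 0]
  ],
  "fingers": [0.03, 0.03, 0.03, 0.03, 0.03]
}}

```text
clock: 20.12
position: [689.2, 71.3, 220.5]
ee_rot: [-0.418, 0.908, 0.0, -0.002]
contact_force: [-0.0, -1.2, 0.2]
gripper_width: 36.5
```

```bash
python3 st.py
```

```text
t 20.12 pos [689.2  71.3 220.5] jaw -0.707 tilt 0.004 j [ 0.34  0.51  0.18  0.   -1.25 -1.04] F [-0.  -1.2  0.2] M [ 0.01 -0.02 -0.04] w 36.5
level turn [ 0.0014 -0.0038  0.    ]
```

Call:
{"op": "servo_tool", "data": {
  "turn": [
    [0.0015, -0.004, 0],
    [0, 0, 0],
    [0, 0, 0],
    [0, 0, 0],
    [0, 0, 0]
  ],
  "dp": [
    [0.0015, 0.003, 0],
    [0, 0, 0],
    [0, 0, -0.004],
    [0, 0, 0],
    [0, 0, 0]
  ],
  "fingers": [0.03, 0.03, 0.03, 0.03, 0.03]
}}

```text
clock: 20.75
position: [691.1, 73.7, 217.5]
ee_rot: [-0.418, 0.908, -0.0, 0.001]
contact_force: [-0.2, -0.6, -0.6]
gripper_width: 37.0
```

```bash
python3 st.py
```

```text
t 20.75 pos [691.1  73.7 217.5] jaw -0.708 tilt 0.003 j [ 0.34  0.51  0.18  0.   -1.24 -1.05] F [-0.2 -0.6 -0.6] M [0.02 0.01 0.03] w 37.0
level turn [-0.0005  0.0026  0.    ]
```

Call:
{"op": "servo_tool", "data": {
  "turn": [
    [0, 0.0025, 0],
    [0, 0, 0],
    [0, 0, 0],
    [0, 0, 0],
    [0, 0, 0]
  ],
  "dp": [
    [-0.0003, 0.0004, -0.002],
    [0, 0, -0.003],
    [0, 0, -0.003],
    [0, 0, -0.002],
    [0, 0, 0]
  ],
  "fingers": [0.03, 0.03, 0.03, 0.03, 0.03]
}}

```text
clock: 21.38
position: [690.7, 74.1, 206.5]
ee_rot: [-0.418, 0.908, 0.0, -0.0]
contact_force: [-0.5, -0.5, -0.3]
gripper_width: 36.8
```

```bash
python3 st.py
```

```text
t 21.38 pos [690.7  74.1 206.5] jaw -0.708 tilt 0.001 j [ 0.34  0.52  0.17 -0.   -1.22 -1.05] F [-0.5 -0.5 -0.3] M [ 0.01 -0.    0.  ] w 36.8
level turn [-0.0005 -0.0006 -0.    ]
```

Call:
{"op": "servo_tool", "data": {
  "turn": [
    [0, 0, 0],
    [0, 0, 0],
    [0, 0, 0],
    [0, 0, 0],
    [0, 0, 0]
  ],
  "dp": [
    [0, 0, 0],
    [0, 0, 0],
    [0, 0, 0.02],
    [0, 0, 0.02],
    [-0.006, -0.03, 0]
  ],
  "fingers": [0.05, 0.07, 0.07, 0.0854, 0.0854]
}}

```text
clock: 22.0
position: [685.1, 45.3, 247.7]
ee_rot: [-0.419, 0.908, 0.0, 0.0]
contact_force: [0.4, -0.1, -0.1]
gripper_width: 85.3
```

Call:
{"op": "servo_tool", "data": {
  "turn": [
    [0, 0, 0],
    [0, 0, 0],
    [0, 0, 0],
    [0, 0, 0],
    [0, 0, 0]
  ],
  "dp": [
    [-0.012, -0.055, 0],
    [-0.012, -0.055, -0.01],
    [-0.012, -0.055, -0.03],
    [-0.012, -0.055, -0.03],
    [-0.01, -0.045, -0.03]
  ],
  "fingers": [0.0854, 0.0854, 0.0854, 0.0854, 0.0854]
}}

```text
clock: 22.62
position: [628.5, -222.5, 152.3]
ee_rot: [-0.422, 0.907, -0.003, 0.006]
contact_force: [0.4, -1.2, 0.9]
gripper_width: 85.3
```

```bash
python3 st.py; python3 - <<'E'
from h import *
D={n:cam(n) for n in("side","top")}
a=cv2.resize(D["side"]["img"][125:215,290:385],None,fx=5,fy=5,interpolation=2)
b=cv2.resize(D["top"]["img"][150:270,265:445],None,fx=2.5,fy=2.5,interpolation=2)
H=450;out=np.zeros((760,475,3),np.uint8);out[:450,:475]=a;out[455:755,:450]=b
cv2.imwrite("pics/z2.png",cv2.convertScaleAbs(out[:600,:,::-1],alpha=1.5)); cv2.imwrite("pics/z2b.png",b[:,:,::-1])
E
python3 caps.py
```

```text
t 22.62 pos [ 628.5 -222.5  152.3] jaw -0.7 tilt 0.013 j [-0.1   0.51  0.   -0.   -1.05 -0.6 ] F [ 0.4 -1.2  0.9] M [-0.   -0.02 -0.01] w 85.3
level turn [0.0007 0.0132 0.    ]
side [350, 266, 12, 11, 107] [355.5 270.8]
side [356, 306, 12, 13, 122] [361.7 312. ]
top [366, 202, 11, 10, 89] [371.2 206.3]
top [402, 213, 11, 11, 86] [407.  218.1]
[ 616.  -257.3   19.7] [0.18, 0.18]
[ 555.8 -348.7  191.6] [3.08, 3.08]
[ 646.6 -287.5 -209.2] [3.78, 3.78]
[ 573.9 -385.6   20.5] [0.11, 0.11]
```

View pics/z2.png

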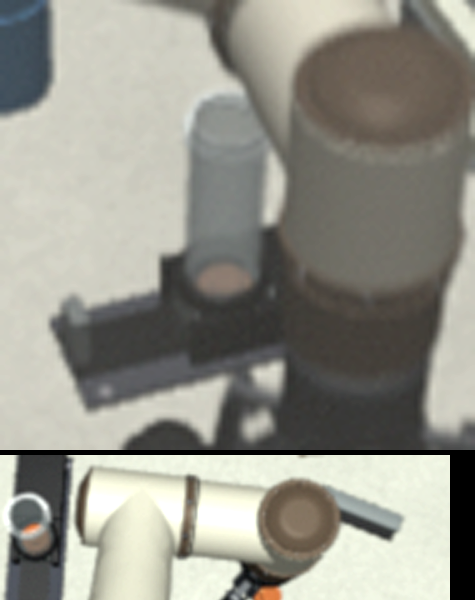

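Call:
{"op": "servo_tool", "data": {
  "turn": [
    [0, 0.013, 0],
    [0, 0, 0],
    [0, 0, 0],
    [0, 0, 0],
    [0, 0, 0]
  ],
  "dp": [
    [-0.008, -0.034, -0.02],
    [0, 0, -0.03],
    [0, 0, -0.03],
    [0, 0, -0.02],
    [0, 0, 0]
  ],
  "fingers": [0.0854, 0.0854, 0.0854, 0.0854, 0.0854]
}}

```text
clock: 23.45
position: [628.7, -250.9, 58.0]
ee_rot: [-0.426, 0.905, -0.005, 0.005]
contact_force: [0.3, -0.6, 0.1]
gripper_width: 85.5
```

```bash
python3 st.py
```

```text
t 23.45 pos [ 628.7 -250.9   58. ] jaw -0.691 tilt 0.015 j [-0.14  0.62 -0.07  0.   -0.87 -0.55] F [ 0.3 -0.6  0.1] M [ 0.03 -0.02  0.01] w 85.5
level turn [0.0045 0.014  0.    ]
```

Call:
{"op": "servo_tool", "data": {
  "turn": [
    [0.0045, 0.014, 0],
    [0, 0, 0],
    [0, 0, 0],
    [0, 0, 0],
    [0, 0, 0]
  ],
  "dp": [
    [-0.01, -0.007, 0],
    [0, 0, -0.015],
    [0, 0, -0.015],
    [0, 0, -0.008],
    [0, 0, 0]
  ],
  "fingers": [0.0854, 0.0854, 0.0854, 0.0854, 0.0854]
}}

```text
clock: 24.08
position: [620.8, -257.5, 21.5]
ee_rot: [-0.427, 0.904, -0.002, 0.002]
contact_force: [-0.4, 0.0, -0.0]
gripper_width: 85.0
```

```bash
python3 st.py
```

```text
t 24.07 pos [ 620.8 -257.5   21.5] jaw -0.688 tilt 0.006 j [-0.15  0.66 -0.1   0.   -0.81 -0.54] F [-0.4  0.  -0. ] M [0.   0.03 0.01] w 85.0
level turn [0.0013 0.0055 0.    ]
```

Call:
{"op": "servo_tool", "data": {
  "turn": [
    [0.001, 0.0055, 0],
    [0, 0, 0],
    [0, 0, 0],
    [0, 0, 0],
    [0, 0, 0]
  ],
  "dp": [
    [-0.002, 0, -0.007],
    [0, 0, -0.001],
    [0, 0, 0],
    [0, 0, 0],
    [0, 0, 0]
  ],
  "fingers": [0.0854, 0.05, 0.03, 0.03, 0.03]
}}

```text
clock: 24.7
position: [619.7, -257.8, 14.4]
ee_rot: [-0.427, 0.904, -0.001, 0.001]
contact_force: [-1.0, -0.2, -0.1]
gripper_width: 36.6
```

Call:
{"op": "servo_tool", "data": {
  "turn": [
    [0, 0, 0],
    [0, 0, 0.18],
    [0, 0, 0.18],
    [0, 0, 0.18],
    [0, 0, 0.18]
  ],
  "dp": [
    [0, 0, 0],
    [0, 0, 0],
    [0, 0, 0],
    [0, 0, 0],
    [0, 0, 0]
  ],
  "fingers": [0.06, 0.06, 0.06, 0.06, 0.06]
}}

```text
clock: 25.32
position: [619.6, -257.8, 14.3]
ee_rot: [0.726, -0.687, 0.001, -0.001]
contact_force: [-0.0, -0.2, 0.1]
gripper_width: 60.3
```

Call:
{"op": "servo_tool", "data": {
  "turn": [
    [0, 0, 0.18],
    [0, 0, 0.18],
    [0, 0, 0.18],
    [0, 0, 0.18],
    [0, 0, 0.12]
  ],
  "dp": [
    [0, 0, 0],
    [0, 0, 0],
    [0, 0, 0],
    [0, 0, 0],
    [0, 0, 0]
  ],
  "fingers": [0.06, 0.06, 0.06, 0.06, 0.06]
}}

```text
clock: 25.95
position: [619.2, -257.7, 13.9]
ee_rot: [0.948, -0.318, -0.0, -0.001]
contact_force: [-0.7, -0.1, 0.9]
gripper_width: 60.1
```

```bash
python3 st.py
```

```text
t 25.95 pos [ 619.2 -257.7   13.9] jaw 0.924 tilt 0.002 j [-0.15  0.67 -0.1  -0.   -0.8   1.08] F [-0.7 -0.1  0.9] M [-0.03 -0.01  0.08] w 60.1
level turn [-0.0023  0.0004  0.    ]
```

Grip, lift, traverse by about (71, 332).

Call:
{"op": "servo_tool", "data": {
  "turn": [
    [-0.002, 0, 0],
    [0, 0, 0],
    [0, 0, 0],
    [0, 0, 0],
    [0, 0, 0]
  ],
  "dp": [
    [0, 0, -0.0015],
    [0, 0, 0],
    [0, 0, 0],
    [0, 0, 0],
    [0, 0, 0]
  ],
  "fingers": [0.06, 0.05, 0.03, 0.03, 0.03]
}}

```text
clock: 26.58
position: [619.3, -257.7, 12.7]
ee_rot: [0.947, -0.32, 0.0, -0.0]
contact_force: [0.7, -0.1, -0.4]
gripper_width: 36.7
```

Call:
{"op": "servo_tool", "data": {
  "turn": [
    [0, 0, 0],
    [0, 0, 0],
    [0, 0, 0],
    [0, 0, 0],
    [0, 0, 0]
  ],
  "dp": [
    [0, 0, 0.03],
    [0, 0, 0.05],
    [0, 0, 0.05],
    [0, 0, 0.05],
    [0, 0, 0.045]
  ],
  "fingers": [0.03, 0.03, 0.03, 0.03, 0.03]
}}

```text
clock: 27.2
position: [614.5, -256.6, 237.4]
ee_rot: [0.947, -0.321, -0.007, 0.0]
contact_force: [0.3, 0.5, 0.4]
gripper_width: 36.7
```

Call:
{"op": "servo_tool", "data": {
  "turn": [
    [0, 0, 0],
    [0, 0, 0],
    [0, 0, 0],
    [0, 0, 0],
    [0, 0, 0]
  ],
  "dp": [
    [0.006, 0.03, 0.005],
    [0.011, 0.05, 0],
    [0.011, 0.05, 0],
    [0.011, 0.05, 0],
    [0.011, 0.05, 0]
  ],
  "fingers": [0.03, 0.03, 0.03, 0.03, 0.03]
}}

```text
clock: 27.82
position: [665.9, -24.7, 248.5]
ee_rot: [0.946, -0.326, -0.001, -0.001]
contact_force: [1.0, -0.7, 0.2]
gripper_width: 36.5
```

Call:
{"op": "servo_tool", "data": {
  "turn": [
    [0, 0, 0],
    [0, 0, 0],
    [0, 0, 0],
    [0, 0, 0],
    [0, 0, 0]
  ],
  "dp": [
    [0.01, 0.045, 0],
    [0.004, 0.02, 0],
    [0, 0.01, 0],
    [0, 0, 0],
    [0, 0, 0]
  ],
  "fingers": [0.03, 0.03, 0.03, 0.03, 0.03]
}}

```text
clock: 28.45
position: [679.5, 54.2, 247.2]
ee_rot: [0.946, -0.325, -0.002, 0.0]
contact_force: [0.3, -0.7, -0.4]
gripper_width: 36.8
```

```bash
python3 st.py
```

```text
t 28.45 pos [679.5  54.2 247.2] jaw 0.909 tilt 0.005 j [ 0.31  0.48  0.19 -0.   -1.29  0.59] F [ 0.3 -0.7 -0.4] M [-0.04 -0.08  0.02] w 36.8
level turn [-0.0015 -0.0046 -0.    ]
```

Call:
{"op": "servo_tool", "data": {
  "turn": [
    [-0.0015, -0.0045, 0],
    [0, 0, 0],
    [0, 0, 0],
    [0, 0, 0],
    [0, 0, 0]
  ],
  "dp": [
    [0.011, 0.0198, 0],
    [0, 0, 0],
    [0, 0, -0.012],
    [0, 0, -0.012],
    [0, 0, -0.003]
  ],
  "fingers": [0.03, 0.03, 0.03, 0.03, 0.03]
}}

```text
clock: 29.08
position: [690.7, 72.1, 218.1]
ee_rot: [0.945, -0.327, -0.0, 0.0]
contact_force: [-0.1, 0.3, -1.0]
gripper_width: 36.9
```

```bash
python3 st.py
```

```text
t 29.07 pos [690.7  72.1 218.1] jaw 0.905 tilt 0.001 j [ 0.34  0.51  0.18 -0.   -1.24  0.57] F [-0.1  0.3 -1. ] M [-0.01  0.02  0.01] w 36.9
level turn [ 0.0002 -0.0008  0.    ]
```

Call:
{"op": "servo_tool", "data": {
  "turn": [
    [0, 0, 0],
    [0, 0, 0],
    [0, 0, 0],
    [0, 0, 0],
    [0, 0, 0]
  ],
  "dp": [
    [0, 0.002, 0],
    [0, 0, -0.003],
    [0, 0, -0.003],
    [0, 0, -0.003],
    [0, 0, -0.001]
  ],
  "fingers": [0.03, 0.03, 0.03, 0.03, 0.03]
}}

```text
clock: 29.7
position: [690.8, 74.0, 207.7]
ee_rot: [0.945, -0.327, -0.0, 0.0]
contact_force: [-0.7, -0.4, -0.9]
gripper_width: 36.7
```

```bash
python3 st.py
```

```text
t 29.7 pos [690.8  74.  207.7] jaw 0.905 tilt 0.0 j [ 0.34  0.52  0.17  0.   -1.22  0.57] F [-0.7 -0.4 -0.9] M [ 0.04  0.02 -0.07] w 36.7
level turn [ 0.0003 -0.0002  0.    ]
```

Call:
{"op": "servo_tool", "data": {
  "turn": [
    [0, 0, 0],
    [0, 0, 0],
    [0, 0, 0],
    [0, 0, 0],
    [0, 0, 0]
  ],
  "dp": [
    [0, 0, 0],
    [0, 0, 0],
    [0, 0, 0.02],
    [0, 0, 0.025],
    [-0.008, -0.03, 0]
  ],
  "fingers": [0.05, 0.07, 0.07, 0.0854, 0.0854]
}}

```text
clock: 30.32
position: [683.2, 45.1, 253.9]
ee_rot: [0.945, -0.326, 0.0, 0.0]
contact_force: [0.7, -0.1, 0.2]
gripper_width: 85.5
```

Call:
{"op": "servo_tool", "data": {
  "turn": [
    [0, 0, 0],
    [0, 0, 0],
    [0, 0, 0],
    [0, 0, 0],
    [0, 0, 0]
  ],
  "dp": [
    [-0.013, -0.055, 0],
    [-0.013, -0.055, 0],
    [-0.013, -0.055, 0],
    [-0.013, -0.055, 0],
    [-0.013, -0.055, 0]
  ],
  "fingers": [0.0854, 0.0854, 0.0854, 0.0854, 0.0854]
}}

```text
clock: 30.95
position: [616.8, -235.0, 255.9]
ee_rot: [0.947, -0.323, 0.002, -0.0]
contact_force: [0.2, -0.4, -0.2]
gripper_width: 85.3
```

Call:
{"op": "servo_tool", "data": {
  "turn": [
    [0, 0, 0],
    [0, 0, 0],
    [0, 0, 0],
    [0, 0, 0],
    [0, 0, 0]
  ],
  "dp": [
    [-0.015, -0.055, -0.02],
    [-0.014, -0.05, -0.03],
    [0, -0.02, -0.03],
    [0, 0, -0.02],
    [0, 0, 0]
  ],
  "fingers": [0.0854, 0.0854, 0.0854, 0.0854, 0.0854]
}}

```text
clock: 31.58
position: [584.8, -369.5, 155.2]
ee_rot: [0.945, -0.326, 0.005, -0.0]
contact_force: [0.9, 0.4, 0.7]
gripper_width: 85.3
```

```bash
python3 st.py; python3 caps.py;  python3 - <<'E'
from h import *
D={n:cam(n) for n in("side","top")}
a=cv2.resize(D["side"]["img"][125:215,290:385],None,fx=4,fy=4,interpolation=2)
b=cv2.resize(D["top"]["img"][150:222,250:345],None,fx=4,fy=4,interpolation=2)
out=np.hstack([a,np.vstack([b,np.zeros((72,380,3),np.uint8)])])
cv2.imwrite("pics/z3.png",cv2.convertScaleAbs(out[:,:,::-1],alpha=1.5))
E
```

```text
t 31.57 pos [ 584.8 -369.5  155.2] jaw 0.907 tilt 0.01 j [-0.33  0.55  0.08 -0.   -1.09  1.24] F [0.9 0.4 0.7] M [ 0.05 -0.02 -0.03] w 85.3
level turn [0.0032 0.0095 0.    ]
side [501, 304, 4, 12, 31] [502.5 309.4]
side [356, 306, 12, 13, 122] [361.7 312. ]
top [402, 214, 11, 10, 85] [407.  218.1]
[ 573.8 -385.6   20.5] [0.22, 0.22]
```

View pics/z3.png

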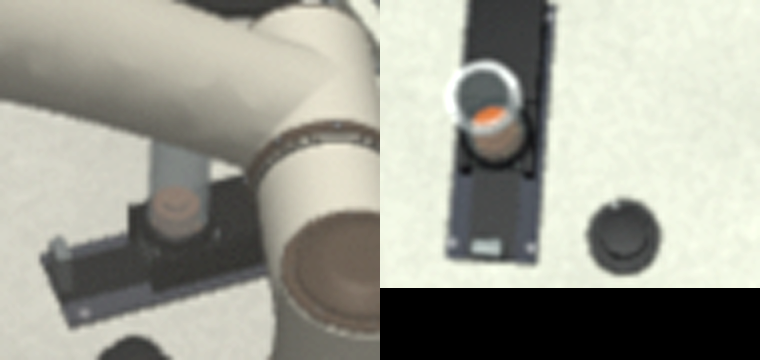

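Call:
{"op": "servo_tool", "data": {
  "turn": [
    [0.003, 0.0095, 0],
    [0, 0, 0],
    [0, 0, 0],
    [0, 0, 0],
    [0, 0, 0]
  ],
  "dp": [
    [-0.01, -0.018, -0.02],
    [-0.001, 0, -0.03],
    [-0.002, 0, -0.03],
    [-0.002, 0, -0.025],
    [0, 0, 0]
  ],
  "fingers": [0.0854, 0.0854, 0.0854, 0.0854, 0.0854]
}}

```text
clock: 32.4
position: [570.8, -389.7, 52.0]
ee_rot: [0.946, -0.325, 0.005, 0.001]
contact_force: [-0.6, 0.5, 0.8]
gripper_width: 85.8
```

```bash
python3 st.py
```

```text
t 32.4 pos [ 570.8 -389.7   52. ] jaw 0.909 tilt 0.01 j [-0.37  0.64 -0.03  0.   -0.89  1.27] F [-0.6  0.5  0.8] M [ 0.01 -0.    0.01] w 85.8
level turn [0.0044 0.0094 0.    ]
```

Call:
{"op": "servo_tool", "data": {
  "turn": [
    [0.0045, 0.0095, 0],
    [0, 0, 0],
    [0, 0, 0],
    [0, 0, 0],
    [0, 0, 0]
  ],
  "dp": [
    [0.005, 0.003, -0.01],
    [0, 0, -0.015],
    [0, 0, -0.01],
    [0, 0, 0],
    [0, 0, 0]
  ],
  "fingers": [0.0854, 0.0854, 0.0854, 0.0854, 0.0854]
}}

```text
clock: 33.02
position: [578.0, -387.8, 17.4]
ee_rot: [0.946, -0.324, 0.002, 0.0]
contact_force: [-0.0, -0.2, -0.4]
gripper_width: 85.6
```

```bash
python3 st.py
```

```text
t 33.02 pos [ 578.  -387.8   17.4] jaw 0.91 tilt 0.004 j [-0.36  0.69 -0.03  0.   -0.84  1.27] F [-0.  -0.2 -0.4] M [-0.01  0.    0.  ] w 85.6
level turn [0.0022 0.0038 0.    ]
```

Call:
{"op": "servo_tool", "data": {
  "turn": [
    [0.002, 0.004, 0],
    [0, 0, 0],
    [0, 0, 0],
    [0, 0, 0],
    [0, 0, 0]
  ],
  "dp": [
    [-0.0005, 0.0005, -0.004],
    [0, 0, 0],
    [0, 0, 0],
    [0, 0, 0],
    [0, 0, 0]
  ],
  "fingers": [0.0854, 0.05, 0.03, 0.03, 0.03]
}}

```text
clock: 33.65
position: [578.5, -387.7, 15.4]
ee_rot: [0.946, -0.324, 0.001, 0.0]
contact_force: [-0.3, -0.6, -0.2]
gripper_width: 36.6
```

Call:
{"op": "servo_tool", "data": {
  "turn": [
    [0, 0, 0],
    [0, 0, -0.18],
    [0, 0, -0.18],
    [0, 0, -0.18],
    [0, 0, -0.18]
  ],
  "dp": [
    [0, 0, 0],
    [0, 0, 0],
    [0, 0, 0],
    [0, 0, 0],
    [0, 0, 0]
  ],
  "fingers": [0.06, 0.06, 0.06, 0.06, 0.06]
}}

```text
clock: 34.28
position: [577.9, -387.5, 14.5]
ee_rot: [0.764, -0.646, 0.001, 0.001]
contact_force: [-0.5, 0.4, -0.9]
gripper_width: 60.5
```

Call:
{"op": "servo_tool", "data": {
  "turn": [
    [0, 0, -0.18],
    [0, 0, -0.18],
    [0, 0, -0.18],
    [0, 0, -0.18],
    [0, 0, -0.12]
  ],
  "dp": [
    [0, 0, 0],
    [0, 0, 0],
    [0, 0, 0],
    [0, 0, 0],
    [0, 0, 0]
  ],
  "fingers": [0.06, 0.06, 0.06, 0.06, 0.06]
}}

```text
clock: 34.9
position: [577.3, -387.3, 13.4]
ee_rot: [-0.421, 0.907, 0.001, -0.001]
contact_force: [0.3, -0.1, -0.0]
gripper_width: 60.1
```

```bash
python3 st.py
```

```text
t 34.9 pos [ 577.3 -387.3   13.4] jaw -0.702 tilt 0.003 j [-0.36  0.7  -0.03  0.   -0.84 -0.34] F [ 0.3 -0.1 -0. ] M [-0.01  0.04 -0.03] w 60.1
level turn [-0.0002 -0.0027 -0.    ]
```

Call:
{"op": "servo_tool", "data": {
  "turn": [
    [0, -0.003, 0],
    [0, 0, 0],
    [0, 0, 0],
    [0, 0, 0],
    [0, 0, 0]
  ],
  "dp": [
    [0.0003, -0.0003, -0.0005],
    [0, 0, 0],
    [0, 0, 0],
    [0, 0, 0],
    [0, 0, 0]
  ],
  "fingers": [0.06, 0.05, 0.03, 0.03, 0.03]
}}

```text
clock: 35.52
position: [577.5, -387.6, 13.1]
ee_rot: [-0.423, 0.906, 0.0, 0.0]
contact_force: [-0.3, -0.7, -0.6]
gripper_width: 36.4
```

Call:
{"op": "servo_tool", "data": {
  "turn": [
    [0, 0, 0],
    [0, 0, 0],
    [0, 0, 0],
    [0, 0, 0],
    [0, 0, 0]
  ],
  "dp": [
    [0, 0, 0.03],
    [0, 0, 0.05],
    [0, 0, 0.05],
    [0, 0, 0.05],
    [0, 0, 0.045]
  ],
  "fingers": [0.03, 0.03, 0.03, 0.03, 0.03]
}}

```text
clock: 36.15
position: [573.1, -385.5, 237.4]
ee_rot: [-0.423, 0.906, 0.006, -0.004]
contact_force: [0.1, -0.6, -1.5]
gripper_width: 36.4
```

Call:
{"op": "servo_tool", "data": {
  "turn": [
    [0, 0, 0],
    [0, 0, 0],
    [0, 0, 0],
    [0, 0, 0],
    [0, 0, 0]
  ],
  "dp": [
    [0.006, 0.03, 0.005],
    [0.013, 0.05, 0],
    [0.013, 0.05, 0],
    [0.013, 0.05, 0],
    [0.013, 0.05, 0]
  ],
  "fingers": [0.03, 0.03, 0.03, 0.03, 0.03]
}}

```text
clock: 36.78
position: [632.2, -153.7, 248.2]
ee_rot: [-0.42, 0.907, 0.002, -0.0]
contact_force: [0.4, 0.8, -0.3]
gripper_width: 36.8
```

Call:
{"op": "servo_tool", "data": {
  "turn": [
    [0, 0, 0],
    [0, 0, 0],
    [0, 0, 0],
    [0, 0, 0],
    [0, 0, 0]
  ],
  "dp": [
    [0.013, 0.05, 0],
    [0.013, 0.05, 0],
    [0.013, 0.05, 0],
    [0.008, 0.03, 0],
    [0, 0.01, 0]
  ],
  "fingers": [0.03, 0.03, 0.03, 0.03, 0.03]
}}

```text
clock: 37.4
position: [679.6, 46.2, 246.8]
ee_rot: [-0.423, 0.906, 0.002, -0.001]
contact_force: [0.1, -0.3, -0.3]
gripper_width: 37.0
```

```bash
python3 st.py
```

```text
t 37.4 pos [679.6  46.2 246.8] jaw -0.698 tilt 0.005 j [ 0.3   0.48  0.19 -0.   -1.29 -1.  ] F [ 0.1 -0.3 -0.3] M [-0.06 -0.01 -0.02] w 37.0
level turn [-0.003  -0.0038 -0.    ]
```

Call:
{"op": "servo_tool", "data": {
  "turn": [
    [-0.003, -0.004, 0],
    [0, 0, 0],
    [0, 0, 0],
    [0, 0, 0],
    [0, 0, 0]
  ],
  "dp": [
    [0.011, 0.027, 0],
    [0, 0, 0],
    [0, 0, -0.012],
    [0, 0, -0.012],
    [0, 0, -0.003]
  ],
  "fingers": [0.03, 0.03, 0.03, 0.03, 0.03]
}}

```text
clock: 38.02
position: [689.0, 70.8, 217.2]
ee_rot: [-0.422, 0.907, 0.0, -0.001]
contact_force: [0.6, -0.9, 0.2]
gripper_width: 36.7
```

```bash
python3 st.py
```

```text
t 38.02 pos [689.   70.8 217.2] jaw -0.7 tilt 0.003 j [ 0.34  0.51  0.18 -0.   -1.24 -1.04] F [ 0.6 -0.9  0.2] M [-0.    0.06 -0.03] w 36.7
level turn [ 0.0007 -0.0028  0.    ]
```

Call:
{"op": "servo_tool", "data": {
  "turn": [
    [0, -0.003, 0],
    [0, 0, 0],
    [0, 0, 0],
    [0, 0, 0],
    [0, 0, 0]
  ],
  "dp": [
    [0.0018, 0.0033, 0],
    [0, 0, 0],
    [0, 0, -0.003],
    [0, 0, -0.003],
    [0, 0, -0.003]
  ],
  "fingers": [0.03, 0.03, 0.03, 0.03, 0.03]
}}

```text
clock: 38.65
position: [691.2, 73.5, 208.4]
ee_rot: [-0.421, 0.907, -0.001, 0.001]
contact_force: [0.0, -0.8, -0.7]
gripper_width: 36.7
```

```bash
python3 st.py
```

```text
t 38.65 pos [691.2  73.5 208.4] jaw -0.701 tilt 0.002 j [ 0.34  0.52  0.17  0.   -1.22 -1.04] F [ 0.  -0.8 -0.7] M [-0.   -0.06 -0.  ] w 36.7
level turn [0.0005 0.0019 0.    ]
```

Call:
{"op": "servo_tool", "data": {
  "turn": [
    [0, 0, 0],
    [0, 0, 0],
    [0, 0, 0],
    [0, 0, 0],
    [0, 0, 0.18]
  ],
  "dp": [
    [-0.0003, 0.0005, -0.001],
    [0, 0, 0],
    [0, 0, 0.02],
    [0, 0, 0.02],
    [-0.01, -0.01, 0]
  ],
  "fingers": [0.03, 0.07, 0.07, 0.0854, 0.0854]
}}

```text
clock: 39.28
position: [681.0, 64.4, 247.7]
ee_rot: [-0.504, 0.864, -0.001, 0.0]
contact_force: [-0.3, 0.4, 0.2]
gripper_width: 85.6
```

Call:
{"op": "servo_tool", "data": {
  "turn": [
    [0, 0, 0.18],
    [0, 0, 0.18],
    [0, 0, 0.18],
    [0, 0, 0.18],
    [0, 0, 0.18]
  ],
  "dp": [
    [-0.025, -0.03, 0],
    [-0.025, -0.03, 0],
    [-0.02, -0.025, -0.01],
    [0, -0.01, -0.03],
    [0, 0, -0.03]
  ],
  "fingers": [0.0854, 0.0854, 0.0854, 0.0854, 0.0854]
}}

```text
clock: 39.9
position: [610.5, -33.4, 181.5]
ee_rot: [0.838, -0.546, 0.004, -0.005]
contact_force: [-0.0, -0.7, -0.4]
gripper_width: 85.6
```

Call:
{"op": "servo_tool", "data": {
  "turn": [
    [0, 0, 0.18],
    [0, 0, 0.18],
    [0, 0, 0.18],
    [0, 0, 0.18],
    [0, 0, 0.18]
  ],
  "dp": [
    [0, 0, -0.03],
    [0, 0, 0],
    [0, 0, 0],
    [0, 0, 0],
    [0, 0, 0]
  ],
  "fingers": [0.0854, 0.0854, 0.0854, 0.0854, 0.0854]
}}

```text
clock: 40.52
position: [609.4, -34.1, 148.8]
ee_rot: [0.994, -0.112, 0.001, -0.005]
contact_force: [0.2, -0.2, 0.7]
gripper_width: 85.5
```

Call:
{"op": "servo_tool", "data": {
  "turn": [
    [0, 0, 0.18],
    [0, 0, 0.18],
    [0, 0, 0.18],
    [0, 0, 0.18],
    [0, 0, 0.18]
  ],
  "dp": [
    [0, 0, 0],
    [0, 0, 0],
    [0, 0, 0],
    [0, 0, 0],
    [0, 0, 0]
  ],
  "fingers": [0.0854, 0.0854, 0.0854, 0.0854, 0.0854]
}}

```text
clock: 41.15
position: [610.5, -34.1, 150.5]
ee_rot: [0.938, 0.346, -0.0, -0.005]
contact_force: [0.2, -0.3, -0.2]
gripper_width: 85.6
```

```bash
python3 st.py;  python3 - <<'E'
from h import *
D={n:cam(n) for n in("side","top")}
a=cv2.resize(D["side"]["img"][125:215,290:385],None,fx=4,fy=4,interpolation=2)
b=cv2.resize(D["top"]["img"][150:240,250:345],None,fx=4,fy=4,interpolation=2)
cv2.imwrite("pics/z4.png",cv2.convertScaleAbs(np.hstack([a,b])[:,:,::-1],alpha=1.5))
E
python3 caps.py
```

```text
t 41.15 pos [610.5 -34.1 150.5] jaw -0.865 tilt 0.01 j [ 0.2   0.43 -0.13 -0.01 -1.01  2.08] F [ 0.2 -0.3 -0.2] M [-0.03 -0.02  0.04] w 85.6
level turn [-0.0094 -0.0041 -0.    ]
side [501, 304, 4, 12, 31] [502.5 309.4]
```

View pics/z4.png

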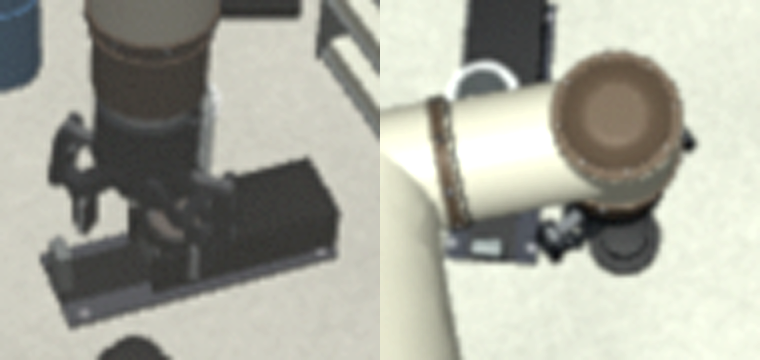

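Call:
{"op": "servo_tool", "data": {
  "turn": [
    [-0.0095, -0.004, 0.1],
    [0, 0, 0.1],
    [0, 0, 0],
    [0, 0, 0],
    [0, 0, 0]
  ],
  "dp": [
    [-0.007, -0.006, 0],
    [0, 0, -0.03],
    [0, 0, -0.035],
    [0, 0, -0.02],
    [0, 0, 0]
  ],
  "fingers": [0.0854, 0.0854, 0.0854, 0.0854, 0.0854]
}}

```text
clock: 41.98
position: [604.1, -40.2, 64.7]
ee_rot: [0.902, 0.431, 0.001, 0.001]
contact_force: [0.6, 0.4, -0.8]
gripper_width: 85.0
```

```bash
python3 st.py
```

```text
t 41.98 pos [604.1 -40.2  64.7] jaw -0.68 tilt 0.003 j [ 0.2   0.51 -0.25  0.   -0.81  2.26] F [ 0.6  0.4 -0.8] M [ 0.02 -0.06 -0.01] w 85.0
level turn [0.0004 0.0034 0.    ]
```

Call:
{"op": "servo_tool", "data": {
  "turn": [
    [0, 0.003, 0.024],
    [0, 0, 0],
    [0, 0, 0],
    [0, 0, 0],
    [0, 0, 0]
  ],
  "dp": [
    [0, 0, -0.015],
    [0, 0, -0.015],
    [0, 0, -0.004],
    [0, 0, 0],
    [0, 0, 0]
  ],
  "fingers": [0.0854, 0.0854, 0.0854, 0.0854, 0.0854]
}}

```text
clock: 42.6
position: [606.0, -40.0, 31.0]
ee_rot: [0.897, 0.442, 0.002, 0.001]
contact_force: [-0.5, 0.4, 0.8]
gripper_width: 85.4
```

```bash
python3 st.py
```

```text
t 42.6 pos [606. -40.  31.] jaw -0.656 tilt 0.005 j [ 0.2   0.56 -0.27  0.   -0.74  2.28] F [-0.5  0.4  0.8] M [ 0.07 -0.01  0.04] w 85.4
level turn [0.     0.0048 0.    ]
```

Call:
{"op": "servo_tool", "data": {
  "turn": [
    [0, 0.005, 0],
    [0, 0, 0],
    [0, 0, 0],
    [0, 0, 0],
    [0, 0, 0]
  ],
  "dp": [
    [-0.002, 0, -0.001],
    [0, 0, 0],
    [0, 0, 0],
    [0, 0, 0],
    [0, 0, 0]
  ],
  "fingers": [0.0854, 0.06, 0.03, 0.03, 0.03]
}}

```text
clock: 43.22
position: [604.9, -39.8, 31.6]
ee_rot: [0.897, 0.442, 0.001, 0.0]
contact_force: [-0.1, 0.5, -0.5]
gripper_width: 41.7
```

```bash
python3 st.py
```

```text
t 43.23 pos [604.9 -39.8  31.6] jaw -0.656 tilt 0.003 j [ 0.2   0.56 -0.27  0.   -0.74  2.28] F [-0.1  0.5 -0.5] M [-0.07  0.07 -0.01] w 41.7
level turn [-0.0004  0.0027  0.    ]
```

Call:
{"op": "servo_tool", "data": {
  "turn": [
    [0, 0, 0],
    [0, 0, 0],
    [0, 0, 0],
    [0, 0, 0],
    [0, 0, 0]
  ],
  "dp": [
    [0, 0, 0.03],
    [0, 0, 0.05],
    [0, 0, 0.05],
    [0, 0, 0.05],
    [0, 0, 0.04]
  ],
  "fingers": [0.03, 0.03, 0.03, 0.03, 0.03]
}}

```text
clock: 43.85
position: [600.0, -40.4, 252.0]
ee_rot: [0.897, 0.441, -0.005, -0.002]
contact_force: [0.9, -0.1, -0.4]
gripper_width: 41.8
```

Call:
{"op": "servo_tool", "data": {
  "turn": [
    [0, 0, 0],
    [0, 0, 0],
    [0, 0, 0],
    [0, 0, 0],
    [0, 0, 0]
  ],
  "dp": [
    [0.02, 0.03, 0.01],
    [0.025, 0.03, 0],
    [0.02, 0.03, 0],
    [0.01, 0.015, 0],
    [0, 0, 0]
  ],
  "fingers": [0.03, 0.03, 0.03, 0.03, 0.03]
}}

```text
clock: 44.48
position: [676.9, 66.9, 266.3]
ee_rot: [0.898, 0.44, -0.002, -0.001]
contact_force: [-1.4, -0.7, -0.4]
gripper_width: 41.8
```

```bash
python3 st.py
```

```text
t 44.48 pos [676.9  66.9 266.3] jaw -0.659 tilt 0.005 j [ 0.33  0.46  0.22 -0.   -1.33  2.15] F [-1.4 -0.7 -0.4] M [-0.06  0.02 -0.03] w 41.8
level turn [-0.001  -0.0045 -0.    ]
```

Call:
{"op": "servo_tool", "data": {
  "turn": [
    [-0.001, -0.0045, 0],
    [0, 0, 0],
    [0, 0, 0],
    [0, 0, 0],
    [0, 0, 0]
  ],
  "dp": [
    [0.0135, 0.0075, 0],
    [0, 0, 0],
    [0, 0, -0.012],
    [0, 0, -0.008],
    [0, 0, -0.004]
  ],
  "fingers": [0.03, 0.03, 0.03, 0.03, 0.03]
}}

```text
clock: 45.1
position: [689.7, 71.8, 240.7]
ee_rot: [0.899, 0.439, -0.001, -0.0]
contact_force: [-0.6, -0.4, -0.6]
gripper_width: 41.3
```

```bash
python3 st.py
```

```text
t 45.1 pos [689.7  71.8 240.7] jaw -0.662 tilt 0.001 j [ 0.34  0.5   0.21 -0.   -1.29  2.14] F [-0.6 -0.4 -0.6] M [-0.03 -0.01  0.06] w 41.3
level turn [ 0.0004 -0.0014  0.    ]
```

Call:
{"op": "servo_tool", "data": {
  "turn": [
    [0, -0.001, 0],
    [0, 0, 0],
    [0, 0, 0],
    [0, 0, 0],
    [0, 0, 0]
  ],
  "dp": [
    [0.0013, 0.0026, 0],
    [0, 0, 0],
    [0, 0, -0.006],
    [0, 0, -0.006],
    [0, 0, -0.003]
  ],
  "fingers": [0.03, 0.03, 0.03, 0.03, 0.03]
}}

```text
clock: 45.72
position: [691.0, 74.5, 225.1]
ee_rot: [0.899, 0.439, 0.0, 0.0]
contact_force: [0.3, -0.0, 0.4]
gripper_width: 41.5
```

```bash
python3 st.py
```

```text
t 45.73 pos [691.   74.5 225.1] jaw -0.662 tilt 0.0 j [ 0.34  0.51  0.19  0.   -1.25  2.14] F [ 0.3 -0.   0.4] M [-0.02 -0.   -0.01] w 41.5
level turn [0.0003 0.0003 0.    ]
```

Call:
{"op": "servo_tool", "data": {
  "turn": [
    [0, 0, 0],
    [0, 0, 0],
    [0, 0, 0],
    [0, 0, 0],
    [0, 0, 0]
  ],
  "dp": [
    [0, 0, -0.001],
    [0, 0, -0.001],
    [0, 0, -0.001],
    [0, 0, -0.001],
    [0, 0, 0]
  ],
  "fingers": [0.03, 0.03, 0.03, 0.03, 0.03]
}}

```text
clock: 46.35
position: [691.1, 74.5, 220.9]
ee_rot: [0.899, 0.439, 0.0, 0.0]
contact_force: [-0.8, 0.3, -0.2]
gripper_width: 41.7
```

```bash
python3 st.py
```

```text
t 46.35 pos [691.1  74.5 220.9] jaw -0.662 tilt 0.001 j [ 0.34  0.51  0.19  0.   -1.25  2.14] F [-0.8  0.3 -0.2] M [-0.02  0.    0.02] w 41.7
level turn [0.0005 0.0005 0.    ]
```

Call:
{"op": "servo_tool", "data": {
  "turn": [
    [0, 0, 0],
    [0, 0, 0],
    [0, 0, 0],
    [0, 0, 0],
    [0, 0, 0]
  ],
  "dp": [
    [0, 0, -0.001],
    [0, 0, -0.0005],
    [0, 0, 0],
    [0, 0, 0],
    [0, 0, 0]
  ],
  "fingers": [0.03, 0.03, 0.03, 0.03, 0.03]
}}

```text
clock: 46.98
position: [691.2, 74.4, 220.6]
ee_rot: [0.898, 0.439, 0.001, 0.001]
contact_force: [-0.5, 1.2, 1.4]
gripper_width: 41.8
```

```bash
python3 st.py
```

```text
t 46.98 pos [691.2  74.4 220.6] jaw -0.662 tilt 0.002 j [ 0.34  0.51  0.19  0.   -1.24  2.14] F [-0.5  1.2  1.4] M [-0.01  0.2   0.04] w 41.8
level turn [0.0005 0.0017 0.    ]
```

Call:
{"op": "servo_tool", "data": {
  "turn": [
    [0, 0.0015, -0.18],
    [0, 0, -0.18],
    [0, 0, -0.18],
    [0, 0, -0.18],
    [0, 0, -0.18]
  ],
  "dp": [
    [0, 0, -0.0007],
    [0, 0, -0.0007],
    [0, 0, -0.0007],
    [0, 0, -0.0007],
    [0, 0, -0.0007]
  ],
  "fingers": [0.03, 0.03, 0.03, 0.03, 0.03]
}}

```text
clock: 47.6
position: [692.7, 74.1, 217.9]
ee_rot: [1.0, -0.01, 0.002, 0.001]
contact_force: [-0.6, -0.3, 1.3]
gripper_width: 41.6
```

```bash
python3 st.py
```

```text
t 47.6 pos [692.7  74.1 217.9] jaw 1.551 tilt 0.004 j [ 0.34  0.51  0.18  0.   -1.24  1.21] F [-0.6 -0.3  1.3] M [-0.12 -0.    0.01] w 41.6
level turn [0.0029 0.003  0.    ]
```

Call:
{"op": "servo_tool", "data": {
  "turn": [
    [0.003, 0.003, -0.18],
    [0, 0, -0.18],
    [0, 0, -0.18],
    [0, 0, -0.18],
    [0, 0, -0.18]
  ],
  "dp": [
    [-0.0008, 0, -0.0006],
    [0, 0, -0.0006],
    [0, 0, -0.0006],
    [0, 0, -0.0006],
    [0, 0, -0.0006]
  ],
  "fingers": [0.03, 0.03, 0.03, 0.03, 0.03]
}}

```text
clock: 48.22
position: [692.6, 73.6, 215.1]
ee_rot: [0.889, -0.457, 0.001, 0.001]
contact_force: [0.2, -0.8, 0.1]
gripper_width: 41.6
```

```bash
python3 st.py
```

```text
t 48.23 pos [692.6  73.6 215.1] jaw 0.621 tilt 0.002 j [ 0.34  0.52  0.18  0.   -1.23  0.28] F [ 0.2 -0.8  0.1] M [0.13 0.11 0.02] w 41.6
level turn [0.0017 0.0005 0.    ]
```

Call:
{"op": "servo_tool", "data": {
  "turn": [
    [0, 0, -0.18],
    [0, 0, -0.18],
    [0, 0, -0.18],
    [0, 0, -0.18],
    [0, 0, -0.18]
  ],
  "dp": [
    [0, 0, -0.0006],
    [0, 0, -0.0006],
    [0, 0, -0.0006],
    [0, 0, -0.0006],
    [0, 0, -0.0006]
  ],
  "fingers": [0.03, 0.03, 0.03, 0.03, 0.03]
}}

```text
clock: 48.85
position: [693.2, 73.7, 211.0]
ee_rot: [-0.59, 0.808, -0.0, -0.0]
contact_force: [-1.2, -0.1, 3.1]
gripper_width: 41.7
```

```bash
python3 st.py
```

```text
t 48.85 pos [693.2  73.7 211. ] jaw -0.31 tilt 0.001 j [ 0.34  0.52  0.18  0.   -1.23 -0.65] F [-1.2 -0.1  3.1] M [-0.05  0.26  0.04] w 41.7
level turn [ 0.0007 -0.0003  0.    ]
```

Call:
{"op": "servo_tool", "data": {
  "turn": [
    [0, 0, -0.18],
    [0, 0, -0.18],
    [0, 0, -0.15],
    [0, 0, -0.08],
    [0, 0, 0]
  ],
  "dp": [
    [0, 0, -0.0003],
    [0, 0, -0.0003],
    [0, 0, -0.0003],
    [0, 0, -0.0002],
    [0, 0, 0]
  ],
  "fingers": [0.03, 0.03, 0.03, 0.03, 0.03]
}}

```text
clock: 49.48
position: [693.1, 73.2, 211.1]
ee_rot: [-0.32, 0.947, -0.0, -0.001]
contact_force: [0.1, 0.1, 0.3]
gripper_width: 42.0
```

```bash
python3 st.py
```

```text
t 49.48 pos [693.1  73.2 211.1] jaw -0.919 tilt 0.001 j [ 0.34  0.52  0.18  0.   -1.23 -1.26] F [0.1 0.1 0.3] M [ 0.1   0.1  -0.02] w 42.0
level turn [ 0.0012 -0.0007  0.    ]
```

Call:
{"op": "servo_tool", "data": {
  "turn": [
    [0, 0, -0.05],
    [0, 0, -0.05],
    [0, 0, -0.05],
    [0, 0, -0.05],
    [0, 0, 0]
  ],
  "dp": [
    [0, 0, -0.0002],
    [0, 0, -0.0002],
    [0, 0, -0.0002],
    [0, 0, 0],
    [0, 0, 0]
  ],
  "fingers": [0.03, 0.03, 0.03, 0.03, 0.03]
}}

```text
clock: 50.1
position: [692.3, 73.9, 211.0]
ee_rot: [-0.232, 0.973, -0.001, -0.002]
contact_force: [-0.5, -1.1, 1.1]
gripper_width: 41.7
```

```bash
python3 st.py
```

```text
t 50.1 pos [692.3  73.9 211. ] jaw -1.103 tilt 0.004 j [ 0.34  0.52  0.18  0.   -1.23 -1.44] F [-0.5 -1.1  1.1] M [-0.15  0.15  1.28] w 41.7
level turn [ 0.0031 -0.0026  0.    ]
```

Call:
{"op": "servo_tool", "data": {
  "turn": [
    [0.003, -0.0025, 0],
    [0, 0, 0],
    [0, 0, -0.1],
    [0, 0, -0.1],
    [0, 0, -0.1]
  ],
  "dp": [
    [0, 0, 0],
    [0, 0, 0],
    [0, 0, 0.02],
    [0, 0, 0.03],
    [-0.03, 0, 0]
  ],
  "fingers": [0.06, 0.0854, 0.0854, 0.0854, 0.0854]
}}

```text
clock: 50.72
position: [663.1, 73.7, 259.8]
ee_rot: [-0.076, 0.997, 0.001, -0.0]
contact_force: [-0.4, 0.6, -1.1]
gripper_width: 85.6
```

Call:
{"op": "servo_tool", "data": {
  "turn": [
    [0, 0, -0.1],
    [0, 0, -0.1],
    [0, 0, 0],
    [0, 0, 0],
    [0, 0, 0]
  ],
  "dp": [
    [-0.05, 0.003, 0],
    [-0.05, 0.003, 0],
    [-0.05, 0, -0.03],
    [-0.02, 0, -0.03],
    [0, 0, 0]
  ],
  "fingers": [0.0854, 0.0854, 0.0854, 0.0854, 0.0854]
}}

```text
clock: 51.35
position: [487.9, 79.2, 200.0]
ee_rot: [0.031, 1.0, 0.004, 0.002]
contact_force: [1.4, 0.3, 0.6]
gripper_width: 85.2
```

```bash
python3 st.py;  python3 - <<'E'
from h import *
D={n:cam(n) for n in("side","top")}
a=cv2.resize(D["side"]["img"][125:215,290:385],None,fx=4,fy=4,interpolation=2)
b=cv2.resize(D["top"]["img"][150:240,250:345],None,fx=4,fy=4,interpolation=2)
cv2.imwrite("pics/z5.png",cv2.convertScaleAbs(np.hstack([a,b])[:,:,::-1],alpha=1.5))
E
```

```text
t 51.35 pos [487.9  79.2 200. ] jaw 1.509 tilt 0.009 j [ 0.49  0.19 -0.35 -0.   -1.02 -2.12] F [1.4 0.3 0.6] M [-0.01  0.   -0.02] w 85.2
level turn [-0.0073  0.0052  0.    ]
```

View pics/z5.png

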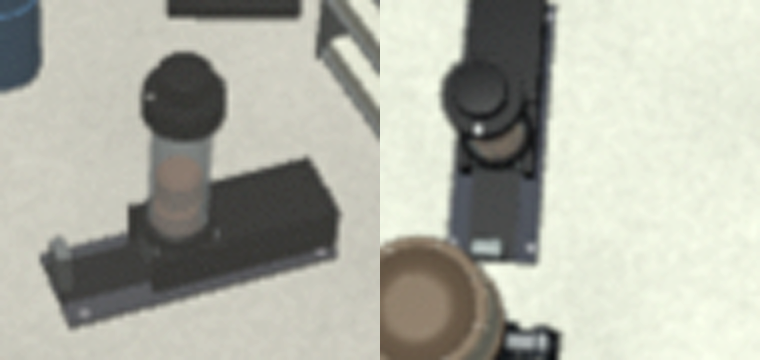

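Call:
{"op": "servo_tool", "data": {
  "turn": [
    [-0.007, 0.005, 0],
    [0, 0, 0],
    [0, 0, 0],
    [0, 0, 0],
    [0, 0, 0]
  ],
  "dp": [
    [0.04, 0, -0.01],
    [0.04, 0, -0.02],
    [0.02, 0, -0.02],
    [0, 0, -0.02],
    [0, 0, 0]
  ],
  "fingers": [0.0854, 0.0854, 0.0854, 0.0854, 0.0854]
}}

```text
clock: 52.08
position: [607.4, 81.5, 137.3]
ee_rot: [0.032, 0.999, 0.003, 0.012]
contact_force: [-0.2, -0.3, 0.3]
gripper_width: 85.6
```

```bash
python3 st.py
```

```text
t 52.08 pos [607.4  81.5 137.3] jaw 1.507 tilt 0.025 j [ 0.4   0.43 -0.17  0.   -0.94 -2.04] F [-0.2 -0.3  0.3] M [ 0.03  0.05 -0.01] w 85.6
level turn [-0.006  0.024  0.   ]
```

Call:
{"op": "servo_tool", "data": {
  "turn": [
    [-0.006, 0.024, 0],
    [0, 0, 0],
    [0, 0, 0],
    [0, 0, 0],
    [0, 0, 0]
  ],
  "dp": [
    [-0.02, -0.001, 0],
    [0, 0, 0],
    [0, 0, -0.03],
    [0, 0, -0.03],
    [0, 0, -0.015]
  ],
  "fingers": [0.0854, 0.0854, 0.0854, 0.0854, 0.0854]
}}

```text
clock: 52.7
position: [591.1, 82.3, 69.4]
ee_rot: [0.031, 0.999, 0.003, 0.007]
contact_force: [0.8, -0.6, -0.1]
gripper_width: 85.5
```

```bash
python3 st.py
```

```text
t 52.7 pos [591.1  82.3  69.4] jaw 1.509 tilt 0.016 j [ 0.41  0.49 -0.28  0.   -0.79 -2.04] F [ 0.8 -0.6 -0.1] M [-0.04  0.03 -0.01] w 85.5
level turn [-0.0046  0.0149  0.    ]
```

Call:
{"op": "servo_tool", "data": {
  "turn": [
    [-0.005, 0.015, 0],
    [0, 0, 0],
    [0, 0, 0],
    [0, 0, 0],
    [0, 0, 0]
  ],
  "dp": [
    [-0.003, -0.0015, -0.012],
    [0, 0, -0.01],
    [0, 0, -0.004],
    [0, 0, 0],
    [0, 0, 0]
  ],
  "fingers": [0.0854, 0.0854, 0.06, 0.02, 0.015]
}}

```text
clock: 53.32
position: [589.5, 81.3, 44.2]
ee_rot: [0.03, 1.0, 0.0, 0.001]
contact_force: [-0.6, -0.0, 0.5]
gripper_width: 32.4
```

Call:
{"op": "servo_tool", "data": {
  "turn": [
    [0, 0, 0],
    [0, 0, 0],
    [0, 0, 0],
    [0, 0, 0],
    [0, 0, 0]
  ],
  "dp": [
    [0, 0, 0],
    [0, 0, 0],
    [0, 0, 0],
    [0, 0, 0],
    [0, 0, 0]
  ],
  "fingers": [0.015, 0.015, 0.015, 0.015, 0.015]
}}

```text
clock: 53.95
position: [589.2, 79.9, 44.8]
ee_rot: [0.03, 1.0, -0.001, 0.001]
contact_force: [0.9, -0.7, -1.4]
gripper_width: 24.2
```

```bash
python3 st.py
```

```text
t 53.95 pos [589.2  79.9  44.8] jaw 1.511 tilt 0.003 j [ 0.41  0.52 -0.29  0.   -0.75 -2.04] F [ 0.9 -0.7 -1.4] M [-0.26 -0.08  0.13] w 24.2
level turn [0.0014 0.0021 0.    ]
```

Call:
{"op": "servo_tool", "data": {
  "turn": [
    [0, 0, 0],
    [0, 0, 0],
    [0, 0, 0],
    [0, 0, 0],
    [0, 0, 0]
  ],
  "dp": [
    [-0.008, 0.0005, 0],
    [-0.012, 0.0007, 0],
    [-0.012, 0.0007, 0],
    [-0.012, 0.0007, 0],
    [-0.012, 0.0007, 0]
  ],
  "fingers": [0.015, 0.015, 0.015, 0.015, 0.015]
}}

```text
clock: 54.58
position: [530.2, 83.3, 44.8]
ee_rot: [0.03, 1.0, -0.0, 0.002]
contact_force: [1.6, -0.8, -2.9]
gripper_width: 24.5
```

```bash
python3 st.py
```

```text
t 54.58 pos [530.2  83.3  44.8] jaw 1.511 tilt 0.004 j [ 0.46  0.45 -0.44  0.   -0.68 -2.09] F [ 1.6 -0.8 -2.9] M [-0.33 -0.47  0.07] w 24.5
level turn [0.0011 0.0038 0.    ]
```

Call:
{"op": "servo_tool", "data": {
  "turn": [
    [0, 0.003, 0],
    [0, 0, 0],
    [0, 0, 0],
    [0, 0, 0],
    [0, 0, 0]
  ],
  "dp": [
    [-0.012, 0.0007, 0],
    [-0.012, 0.0007, 0],
    [-0.01, 0.0006, 0],
    [-0.005, 0.0003, 0],
    [0, 0, 0]
  ],
  "fingers": [0.015, 0.015, 0.015, 0.015, 0.015]
}}

```text
clock: 55.2
position: [489.8, 85.7, 44.8]
ee_rot: [0.029, 1.0, -0.0, 0.003]
contact_force: [1.6, -3.0, -4.0]
gripper_width: 23.9
```

```bash
python3 st.py
```

```text
t 55.2 pos [489.8  85.7  44.8] jaw 1.512 tilt 0.006 j [ 0.5   0.4  -0.54  0.01 -0.63 -2.14] F [ 1.6 -3.  -4. ] M [-0.71 -0.49  0.04] w 23.9
level turn [0.0006 0.0056 0.    ]
```

Call:
{"op": "servo_tool", "data": {
  "turn": [
    [0, 0.005, 0],
    [0, 0, 0],
    [0, 0, 0],
    [0, 0, 0],
    [0, 0, 0]
  ],
  "dp": [
    [0, 0, 0],
    [0, 0, 0],
    [0, 0, 0.03],
    [0, 0, 0.04],
    [-0.03, 0, 0.02]
  ],
  "fingers": [0.05, 0.0854, 0.0854, 0.0854, 0.0854]
}}

```text
clock: 55.82
position: [459.3, 86.6, 136.7]
ee_rot: [0.03, 1.0, -0.001, -0.001]
contact_force: [-1.0, 0.1, -0.8]
gripper_width: 85.6
```

```bash
python3 st.py;  python3 - <<'E'
from h import *
D={n:cam(n) for n in("side","top")}
a=cv2.resize(D["side"]["img"][135:225,270:365],None,fx=4,fy=4,interpolation=2)
b=cv2.resize(D["top"]["img"][160:250,250:345],None,fx=4,fy=4,interpolation=2)
cv2.imwrite("pics/z6.png",cv2.convertScaleAbs(np.hstack([a,b])[:,:,::-1],alpha=1.5))
for q in ["saucer"]:
    c={}
    for n in D: 
        r=regions_of(q,n)[0];ys,xs=np.nonzero(r["region"]);c[n]=(xs.mean(),ys.mean());print(n,r["score"],r["box"],c[n],onz(D[n],*c[n],8))
    print(tri(*[ray(D[n],*c[n]) for n in D]))
print(proj(D["top"],(591,80,40)),proj(D["side"],(591,80,40)))
E
sed -i 's/30<st/12<st/' caps.py; python3 caps.py
```

```text
t 55.83 pos [459.3  86.6 136.7] jaw 1.511 tilt 0.003 j [ 0.54  0.22 -0.5  -0.   -0.86 -2.17] F [-1.   0.1 -0.8] M [0.03 0.09 0.01] w 85.6
level turn [ 0.0015 -0.0026  0.    ]
side 0.59 [236.0, 146.6, 38.3, 23.4] (np.float64(247.16257088846882), np.float64(161.46691871455576)) [458.15055838 311.33791373   8.        ]
top 0.61 [194.4, 222.6, 36.8, 36.2] (np.float64(209.84615384615384), np.float64(238.22692307692307)) [497.51638174 320.64898601   8.        ]
(array([480.60716335, 328.51199616, -11.98356534]), [18.59, 18.59])
[276.75893624 211.67288723] [305.27550901 189.7107155 ]
side [302, 186, 11, 8, 76] [306.9 189.6]
side [501, 304, 4, 12, 29] [502.6 309.4]
top [272, 205, 11, 12, 111] [276.9 210.4]
[596.2  79.6  38.7] [0.41, 0.41]
```

View pics/z6.png

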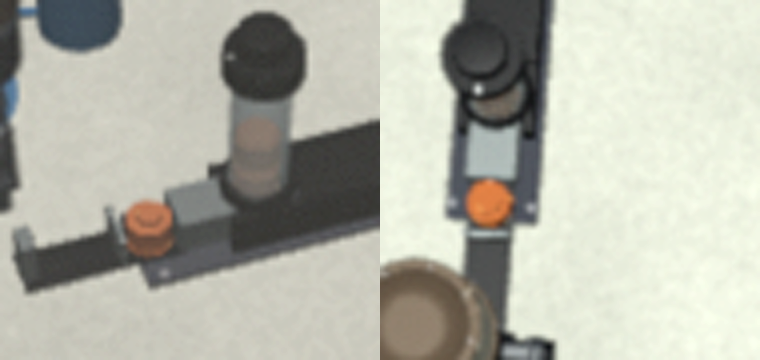

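Call:
{"op": "servo_tool", "data": {
  "turn": [
    [0.0015, -0.0025, 0],
    [0, 0, 0],
    [0, 0, 0],
    [0, 0, 0],
    [0, 0, 0]
  ],
  "dp": [
    [0.03, -0.002, 0],
    [0.04, -0.002, 0],
    [0.04, -0.002, 0],
    [0.015, -0.001, 0],
    [0, 0, 0]
  ],
  "fingers": [0.0854, 0.0854, 0.0854, 0.0854, 0.0854]
}}

```text
clock: 56.75
position: [586.8, 77.5, 127.7]
ee_rot: [0.03, 1.0, -0.003, -0.007]
contact_force: [0.1, -0.4, -0.6]
gripper_width: 85.2
```

```bash
python3 st.py
```

```text
t 56.75 pos [586.8  77.5 127.7] jaw 1.511 tilt 0.015 j [ 0.4   0.43 -0.21  0.   -0.95 -2.04] F [ 0.1 -0.4 -0.6] M [-0.    0.01 -0.01] w 85.2
level turn [ 0.0059 -0.0136  0.    ]
```

Call:
{"op": "servo_tool", "data": {
  "turn": [
    [0.006, -0.0135, 0],
    [0, 0, 0],
    [0, 0, 0],
    [0, 0, 0],
    [0, 0, 0]
  ],
  "dp": [
    [0.0085, 0.002, 0],
    [0, 0, -0.025],
    [-0.001, 0, -0.03],
    [0, 0, -0.015],
    [0, 0, 0]
  ],
  "fingers": [0.0854, 0.0854, 0.0854, 0.0854, 0.0854]
}}

```text
clock: 57.38
position: [593.6, 80.1, 55.7]
ee_rot: [0.029, 1.0, 0.0, 0.001]
contact_force: [-0.0, -0.2, 0.3]
gripper_width: 85.6
```

```bash
python3 st.py
```

```text
t 57.38 pos [593.6  80.1  55.7] jaw 1.513 tilt 0.001 j [ 0.4   0.52 -0.27 -0.   -0.78 -2.03] F [-0.  -0.2  0.3] M [ 0.07  0.03 -0.06] w 85.6
level turn [-0.0006  0.0012  0.    ]
```

Call:
{"op": "servo_tool", "data": {
  "turn": [
    [0, 0.001, 0],
    [0, 0, 0],
    [0, 0, 0],
    [0, 0, 0],
    [0, 0, 0]
  ],
  "dp": [
    [0.002, 0, -0.01],
    [0, 0, -0.01],
    [0, 0, -0.005],
    [0, 0, 0],
    [0, 0, 0]
  ],
  "fingers": [0.0854, 0.0854, 0.0854, 0.05, 0.03]
}}

```text
clock: 58.0
position: [597.5, 80.8, 31.7]
ee_rot: [0.029, 1.0, 0.001, 0.003]
contact_force: [0.2, 0.0, -0.5]
gripper_width: 51.5
```

Call:
{"op": "servo_tool", "data": {
  "turn": [
    [0, 0, 0],
    [0, 0, 0],
    [0, 0, 0],
    [0, 0, 0],
    [0, 0, 0]
  ],
  "dp": [
    [0, 0, 0],
    [0, 0, 0],
    [0, 0, 0],
    [0, 0, 0],
    [0, 0, 0]
  ],
  "fingers": [0.03, 0.03, 0.03, 0.03, 0.03]
}}

```text
clock: 58.62
position: [598.1, 81.0, 32.7]
ee_rot: [0.029, 1.0, 0.001, 0.003]
contact_force: [0.5, 0.2, -0.4]
gripper_width: 36.1
```

```bash
python3 st.py; python3 - <<'E'
from h import *
D={n:cam(n) for n in("side","top")}
c={}
for n in D: 
    hsv=cv2.cvtColor(D[n]["img"],cv2.COLOR_RGB2HSV); print(n,[ (r["score"],np.round(r["box"],1).tolist()) for r in search_frame("saucer",n)[:2]])
    r=regions_of("saucer",n)[0];ys,xs=np.nonzero(r["region"]);c[n]=(xs.mean(),ys.mean());print(n,c[n],len(xs),onz(D[n],*c[n],10))
print(tri(*[ray(D[n],*c[n]) for n in D]))
b=cv2.resize(D["top"]["img"][180:280,170:330],None,fx=4,fy=4,interpolation=2)
cv2.imwrite("pics/z7.png",cv2.convertScaleAbs(b[:,:,::-1],alpha=1.5))
E
```

```text
t 58.62 pos [598.1  81.   32.7] jaw 1.513 tilt 0.007 j [ 0.4   0.55 -0.28  0.   -0.73 -2.03] F [ 0.5  0.2 -0.4] M [-0.01 -0.    0.01] w 36.1
level turn [-0.0026  0.0068  0.    ]
side [(0.78, [234.5, 143.6, 40.2, 28.3]), (0.3, [272.2, 179.3, 54.5, 29.8])]
side (np.float64(253.27029914529913), np.float64(159.15491452991452)) 936 [481.60893591 312.2358894   10.        ]
top [(0.66, [194.8, 236.1, 9.6, 24.8])]
top (np.float64(198.30208333333334), np.float64(246.14236111111111)) 288 [468.73974244 360.37181929  10.        ]
(array([483.26996903, 373.45938836, -48.88489356]), [11.7, 11.7])
```

View pics/z7.png

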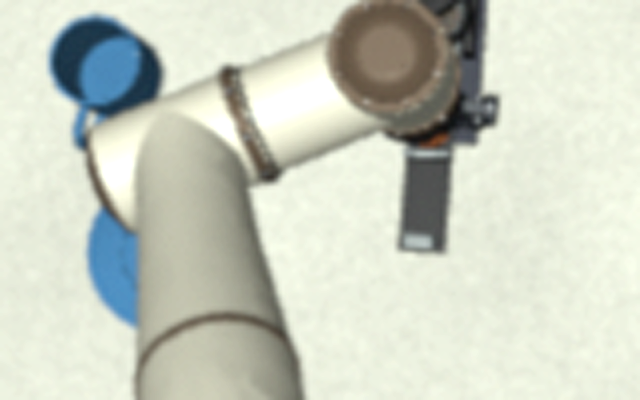

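Call:
{"op": "servo_tool", "data": {
  "turn": [
    [-0.0025, 0.007, 0],
    [0, 0, 0],
    [0, 0, 0],
    [-0.0, 0, 0],
    [0, 0, 0]
  ],
  "dp": [
    [0, 0, 0.02],
    [0, 0, 0.04],
    [0, 0, 0.04],
    [-0.015, 0.03, 0],
    [-0.022, 0.045, 0]
  ],
  "fingers": [0.03, 0.03, 0.03, 0.03, 0.03]
}}

```text
clock: 59.55
position: [560.8, 154.9, 135.3]
ee_rot: [0.032, 1.0, -0.0, -0.001]
contact_force: [0.3, 0.7, -0.5]
gripper_width: 35.8
```

Call:
{"op": "servo_tool", "data": {
  "turn": [
    [0, 0, 0],
    [0, 0, 0],
    [0, 0, 0],
    [0, 0, 0],
    [0, 0, 0]
  ],
  "dp": [
    [-0.022, 0.045, 0],
    [-0.022, 0.045, 0],
    [-0.02, 0.035, 0],
    [-0.006, 0.015, 0],
    [0, 0, 0]
  ],
  "fingers": [0.03, 0.03, 0.03, 0.03, 0.03]
}}

```text
clock: 60.18
position: [487.5, 301.1, 136.3]
ee_rot: [0.03, 1.0, 0.001, 0.0]
contact_force: [0.2, -0.0, -1.1]
gripper_width: 35.9
```

```bash
python3 st.py; python3 - <<'E'
from h import *
d=cam("side"); r=regions_of("saucer","side")[0];ys,xs=np.nonzero(r["region"]);print(xs.mean(),ys.mean(),len(xs),onz(d,xs.mean(),ys.mean(),10))
E
```

```text
t 60.17 pos [487.5 301.1 136.3] jaw 1.511 tilt 0.002 j [ 0.84  0.38 -0.25 -0.   -0.93 -2.47] F [ 0.2 -0.  -1.1] M [-0.09 -0.02  0.04] w 35.9
level turn [-0.0014  0.0007  0.    ]
253.58932238193017 159.3429158110883 974 [482.37968367 310.88680561  10.        ]
```

Call:
{"op": "servo_tool", "data": {
  "turn": [
    [0, 0, 0],
    [0, 0, 0],
    [0, 0, 0],
    [0, 0, 0],
    [0, 0, 0]
  ],
  "dp": [
    [-0.005, 0.01, 0],
    [0, 0, -0.025],
    [0, 0, -0.03],
    [0, 0, -0.025],
    [0, 0, -0.005]
  ],
  "fingers": [0.03, 0.03, 0.03, 0.03, 0.03]
}}

```text
clock: 60.9
position: [485.4, 307.9, 50.2]
ee_rot: [0.035, 0.999, 0.002, 0.001]
contact_force: [0.9, -0.4, 0.6]
gripper_width: 36.6
```

```bash
python3 st.py
```

```text
t 60.9 pos [485.4 307.9  50.2] jaw 1.502 tilt 0.004 j [ 0.85  0.49 -0.34 -0.   -0.74 -2.49] F [ 0.9 -0.4  0.6] M [ 0.   -0.   -0.02] w 36.6
level turn [-0.0033  0.0029  0.    ]
```

Call:
{"op": "servo_tool", "data": {
  "turn": [
    [-0.003, 0.003, 0],
    [0, 0, 0],
    [0, 0, 0],
    [0, 0, 0],
    [0, 0, 0]
  ],
  "dp": [
    [-0.003, 0.003, -0.008],
    [0, 0, -0.006],
    [0, 0, -0.004],
    [0, 0, -0.002],
    [0, 0, -0.001]
  ],
  "fingers": [0.03, 0.03, 0.03, 0.03, 0.03]
}}

```text
clock: 61.52
position: [483.9, 312.3, 30.5]
ee_rot: [0.035, 0.999, 0.002, 0.002]
contact_force: [0.1, -0.5, -0.1]
gripper_width: 36.2
```

```bash
python3 st.py
```

```text
t 61.52 pos [483.9 312.3  30.5] jaw 1.501 tilt 0.005 j [ 0.85  0.52 -0.35  0.   -0.69 -2.5 ] F [ 0.1 -0.5 -0.1] M [-0.06 -0.05 -0.  ] w 36.2
level turn [-0.0034  0.0034  0.    ]
```

Call:
{"op": "servo_tool", "data": {
  "turn": [
    [-0.003, 0.003, 0],
    [0, 0, 0],
    [0, 0, 0],
    [0, 0, 0],
    [0, 0, 0]
  ],
  "dp": [
    [0, 0, -0.002],
    [0, 0, -0.002],
    [0, 0, -0.001],
    [0, 0, -0.001],
    [0, 0, 0]
  ],
  "fingers": [0.03, 0.03, 0.03, 0.03, 0.03]
}}

```text
clock: 62.15
position: [484.1, 312.5, 24.5]
ee_rot: [0.035, 0.999, 0.0, 0.0]
contact_force: [0.7, -0.0, 0.1]
gripper_width: 36.2
```

```bash
python3 st.py
```

```text
t 62.15 pos [484.1 312.5  24.5] jaw 1.501 tilt 0.001 j [ 0.85  0.53 -0.35  0.   -0.69 -2.49] F [ 0.7 -0.   0.1] M [0.07 0.03 0.03] w 36.2
level turn [-0.0008  0.0008  0.    ]
```

Call:
{"op": "servo_tool", "data": {
  "turn": [
    [0, 0, 0],
    [0, 0, 0],
    [0, 0, 0],
    [0, 0, 0],
    [0, 0, 0]
  ],
  "dp": [
    [0, 0, -0.001],
    [0, 0, 0],
    [0, 0, 0],
    [0, 0, 0.03],
    [0, 0, 0.05]
  ],
  "fingers": [0.03, 0.05, 0.075, 0.0854, 0.0854]
}}

```text
clock: 62.78
position: [481.9, 310.2, 101.0]
ee_rot: [0.035, 0.999, -0.003, -0.003]
contact_force: [0.4, 1.2, 0.2]
gripper_width: 85.5
```

Call:
{"op": "servo_tool", "data": {
  "turn": [
    [0, 0, 0],
    [0, 0, 0],
    [0, 0, 0],
    [0, 0, 0],
    [0, 0, 0]
  ],
  "dp": [
    [0, -0.03, 0.02],
    [0, -0.05, 0],
    [0, -0.05, 0],
    [0, -0.05, 0],
    [0, -0.035, 0]
  ],
  "fingers": [0.0854, 0.0854, 0.0854, 0.0854, 0.0854]
}}

```text
clock: 63.4
position: [484.1, 94.2, 127.5]
ee_rot: [0.032, 0.999, 0.001, 0.002]
contact_force: [0.9, 0.4, 0.2]
gripper_width: 85.3
```

```bash
python3 st.py;  python3 - <<'E'
from h import *
D={n:cam(n) for n in("side","top")}
a=cv2.resize(D["side"]["img"][135:225,225:345],None,fx=3.2,fy=3.2,interpolation=2)
b=cv2.resize(D["top"]["img"][180:270,180:300],None,fx=3.2,fy=3.2,interpolation=2)
cv2.imwrite("pics/z8.png",cv2.convertScaleAbs(np.hstack([a,b])[:,:,::-1],alpha=1.5))
E
python3 caps.py
```

```text
t 63.4 pos [484.1  94.2 127.5] jaw 1.507 tilt 0.005 j [ 0.52  0.27 -0.46  0.   -0.84 -2.16] F [0.9 0.4 0.2] M [-0.04 -0.05  0.07] w 85.3
level turn [-0.0021  0.005   0.    ]
side [254, 150, 6, 6, 22] [256. 153.]
side [501, 304, 4, 12, 30] [502.6 309.6]
top [204, 231, 11, 10, 89] [209.1 235.3]
[501.5 319.8  27.7] [5.11, 5.11]
```

View pics/z8.png

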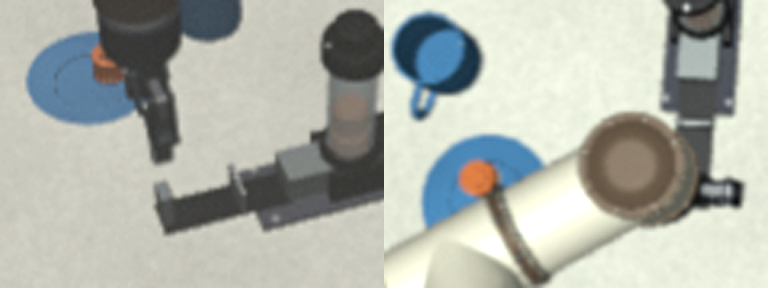

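Call:
{"op": "servo_tool", "data": {
  "turn": [
    [-0.002, 0.005, 0],
    [0, 0, 0],
    [0, 0, 0],
    [0, 0, 0],
    [0, 0, 0]
  ],
  "dp": [
    [0.005, -0.008, 0],
    [0, 0, -0.025],
    [0, 0, -0.03],
    [0, 0, -0.015],
    [0, 0, 0]
  ],
  "fingers": [0.0854, 0.0854, 0.0854, 0.0854, 0.0854]
}}

```text
clock: 64.22
position: [493.2, 91.6, 56.2]
ee_rot: [0.028, 1.0, 0.001, 0.002]
contact_force: [0.8, 1.0, 0.8]
gripper_width: 85.3
```

```bash
python3 st.py; python3 - <<'E'
from h import *
D={n:cam(n) for n in("side","top")}
d=D["top"]
print(onz(d,209.1,235.3,22), onz(d,211.6,241.7,10), onz(D["side"],256,153,20))
for p in((482,312,25),(505,320,25)): print(proj(d,p),proj(D["side"],p))
E
```

```text
t 64.22 pos [493.2  91.6  56.2] jaw 1.514 tilt 0.004 j [ 0.51  0.38 -0.52  0.   -0.67 -2.14] F [0.8 1.  0.8] M [-0.01 -0.03  0.05] w 85.3
level turn [-0.0014  0.0037  0.    ]
[506.87406864 320.38951023  22.        ] [485.03258654 313.33130387  10.        ] [498.14796449 328.59009127  20.        ]
[210.95042098 242.28104522] [253.00739758 156.19232179]
[208.98424866 235.76071928] [258.43068445 153.04064348]
```

Call:
{"op": "servo_tool", "data": {
  "turn": [
    [-0.001, 0.0035, 0],
    [0, 0, 0],
    [0, 0, 0],
    [0, 0, 0],
    [0, 0, 0]
  ],
  "dp": [
    [-0.004, -0.0055, -0.006],
    [0, 0, -0.004],
    [0, 0, 0],
    [0, 0, 0],
    [0, 0, 0]
  ],
  "fingers": [0.0854, 0.0854, 0.06, 0.03, 0.015]
}}

```text
clock: 64.95
position: [491.1, 86.7, 48.9]
ee_rot: [0.028, 1.0, 0.002, 0.003]
contact_force: [0.0, 0.4, 0.6]
gripper_width: 32.1
```

Call:
{"op": "servo_tool", "data": {
  "turn": [
    [0, 0, 0],
    [0, 0, 0],
    [0, 0, 0],
    [0, 0, 0],
    [0, 0, 0]
  ],
  "dp": [
    [0, 0, 0],
    [0, 0, 0],
    [0, 0, 0],
    [0, 0, 0],
    [0, 0, 0]
  ],
  "fingers": [0.015, 0.015, 0.015, 0.015, 0.015]
}}

```text
clock: 65.58
position: [490.7, 85.6, 49.4]
ee_rot: [0.028, 1.0, 0.001, 0.003]
contact_force: [0.5, -0.4, 1.1]
gripper_width: 23.7
```

```bash
python3 st.py
```

```text
t 65.58 pos [490.7  85.6  49.4] jaw 1.515 tilt 0.006 j [ 0.5   0.39 -0.53  0.   -0.64 -2.13] F [ 0.5 -0.4  1.1] M [-0.36 -0.04  0.02] w 23.7
level turn [-0.0017  0.0056  0.    ]
```

Call:
{"op": "servo_tool", "data": {
  "turn": [
    [-0.001, 0.005, 0],
    [0, 0, 0],
    [0, 0, 0],
    [0, 0, 0],
    [0, 0, 0]
  ],
  "dp": [
    [0.008, -0.0005, 0],
    [0.012, -0.0007, 0],
    [0.012, -0.0007, 0],
    [0.012, -0.0007, 0],
    [0.012, -0.0007, 0]
  ],
  "fingers": [0.015, 0.015, 0.015, 0.015, 0.015]
}}

```text
clock: 66.2
position: [549.7, 82.1, 49.4]
ee_rot: [0.028, 1.0, 0.0, -0.001]
contact_force: [-1.7, 0.5, 2.4]
gripper_width: 23.6
```

```bash
python3 st.py
```

```text
t 66.2 pos [549.7  82.1  49.4] jaw 1.515 tilt 0.002 j [ 0.44  0.47 -0.38 -0.   -0.72 -2.06] F [-1.7  0.5  2.4] M [0.06 0.47 0.04] w 23.6
level turn [-0.0003 -0.0015 -0.    ]
```

Call:
{"op": "servo_tool", "data": {
  "turn": [
    [0, 0, 0],
    [0, 0, 0],
    [0, 0, 0],
    [0, 0, 0],
    [0, 0, 0]
  ],
  "dp": [
    [0.012, -0.0007, 0],
    [0.012, -0.0007, 0],
    [0.008, -0.0005, 0],
    [0.003, 0, 0],
    [0, 0, 0]
  ],
  "fingers": [0.015, 0.015, 0.015, 0.015, 0.015]
}}

```text
clock: 66.82
position: [588.8, 79.9, 49.4]
ee_rot: [0.028, 1.0, 0.0, 0.0]
contact_force: [0.8, -0.7, 3.2]
gripper_width: 24.0
```

```bash
python3 st.py
```

```text
t 66.83 pos [588.8  79.9  49.4] jaw 1.515 tilt 0.0 j [ 0.41  0.52 -0.29 -0.   -0.77 -2.03] F [ 0.8 -0.7  3.2] M [-0.17  0.16  0.12] w 24.0
level turn [-0.0004  0.0001  0.    ]
```

Call:
{"op": "servo_tool", "data": {
  "turn": [
    [0, 0, 0],
    [0, 0, 0],
    [0, 0, 0],
    [0, 0, 0],
    [0, 0, 0]
  ],
  "dp": [
    [0.0015, 0, 0],
    [0.0015, 0, 0],
    [0.0015, 0, 0],
    [0.0015, 0, 0],
    [0.001, 0, 0]
  ],
  "fingers": [0.015, 0.015, 0.015, 0.015, 0.015]
}}

```text
clock: 67.45
position: [590.6, 79.8, 49.4]
ee_rot: [0.028, 1.0, -0.001, -0.005]
contact_force: [-3.8, -0.4, 4.6]
gripper_width: 23.7
```

```bash
python3 st.py
```

```text
t 67.45 pos [590.6  79.8  49.4] jaw 1.515 tilt 0.01 j [ 0.4   0.53 -0.27 -0.   -0.78 -2.03] F [-3.8 -0.4  4.6] M [0.12 1.2  0.04] w 23.7
level turn [ 0.001  -0.0103  0.    ]
```

Call:
{"op": "servo_tool", "data": {
  "turn": [
    [0, -0.01, 0],
    [0, 0, 0],
    [0, 0, 0],
    [0, 0, 0],
    [0, 0, 0]
  ],
  "dp": [
    [0, 0, 0],
    [0, 0, 0],
    [0, 0, 0.03],
    [0, 0, 0.04],
    [-0.03, -0.03, 0.02]
  ],
  "fingers": [0.05, 0.0854, 0.0854, 0.0854, 0.0854]
}}

```text
clock: 68.08
position: [564.0, 51.2, 138.9]
ee_rot: [0.027, 1.0, -0.0, 0.002]
contact_force: [0.7, -0.5, -0.2]
gripper_width: 85.5
```

Call:
{"op": "servo_tool", "data": {
  "turn": [
    [0, 0, 0],
    [0, 0, 0],
    [0, 0, 0],
    [0, 0, 0],
    [0, 0, 0]
  ],
  "dp": [
    [-0.03, -0.045, 0],
    [-0.03, -0.045, 0],
    [-0.03, -0.045, 0],
    [-0.01, -0.02, 0],
    [0, 0, 0]
  ],
  "fingers": [0.0854, 0.0854, 0.0854, 0.0854, 0.0854]
}}

```text
clock: 68.7
position: [463.8, -108.2, 142.3]
ee_rot: [0.027, 1.0, 0.001, 0.01]
contact_force: [1.4, -0.3, -0.1]
gripper_width: 85.1
```

```bash
python3 st.py;  python3 caps.py; python3 - <<'E'
from h import *
D={n:cam(n) for n in("side","top")}
a=cv2.resize(D["side"]["img"][130:215,225:345],None,fx=3.2,fy=3.2,interpolation=2)
b=cv2.resize(D["top"]["img"][180:265,180:300],None,fx=3.2,fy=3.2,interpolation=2)
c=cv2.resize(D["side"]["img"][135:185,230:285],(384,350),interpolation=2)
e=cv2.resize(D["top"]["img"][150:200,255:310],(384,350),interpolation=2)
o=np.vstack([np.hstack([a,b]),np.hstack([c,e])]);print(o.shape)
cv2.imwrite("pics/z9.png",cv2.convertScaleAbs(o[:600,:,::-1],alpha=1.5))
c={}
for n in D:
    r=regions_of("saucer",n)[0];ys,xs=np.nonzero(cv2.morphologyEx(r["region"].astype(np.uint8),cv2.MORPH_CLOSE,np.ones((15,15))));c[n]=(xs.mean(),ys.mean());print(n,r["box"],c[n],onz(D[n],*c[n],10))
E
```

```text
t 68.7 pos [ 463.8 -108.2  142.3] jaw 1.517 tilt 0.019 j [ 0.11  0.22 -0.49  0.   -0.85 -1.74] F [ 1.4 -0.3 -0.1] M [ 0.   -0.01  0.  ] w 85.1
level turn [-0.0007  0.0193  0.    ]
side [254, 149, 9, 7, 53] [258.  152.2]
side [501, 304, 4, 12, 30] [502.5 309.3]
top [204, 231, 11, 10, 90] [209.2 235.3]
[504.7 318.2  31.3] [1.32, 1.32]
(622, 768, 3)
side [231.8, 144.8, 33.7, 27.1] (np.float64(248.60029498525074), np.float64(160.01474926253687)) [464.72513889 314.43322177  10.        ]
top [193.2, 221.9, 40.2, 39.8] (np.float64(211.76634827332845), np.float64(242.38354151359295)) [482.60141459 312.63031083  10.        ]
```

View pics/z9.png

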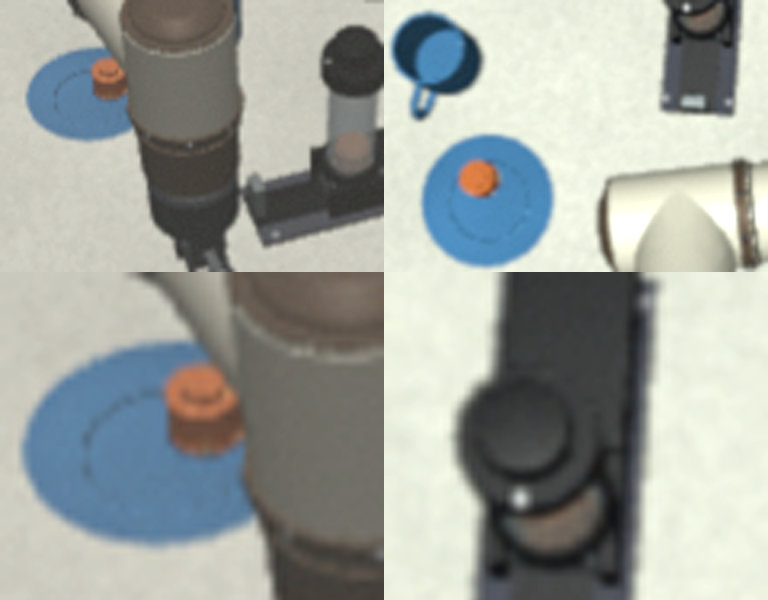

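Call:
{"op": "servo_tool", "data": {
  "turn": [
    [0, 0, 0],
    [0, 0, 0],
    [0, 0, 0],
    [0, 0, 0],
    [0, 0, 0]
  ],
  "dp": [
    [0, 0, 0],
    [0, 0, 0],
    [0, 0, 0],
    [0, 0, 0],
    [0, 0, 0]
  ],
  "fingers": [0.0854, 0.0854, 0.0854, 0.0854, 0.0854]
}}

```text
clock: 69.62
position: [465.4, -105.2, 141.6]
ee_rot: [0.024, 1.0, 0.001, 0.009]
contact_force: [-0.2, -0.5, 0.0]
gripper_width: 85.3
```

```bash
python3 st.py; python3 caps.py; python3 -c "
from bench import job_done; print(job_done())"
```

```text
t 69.62 pos [ 465.4 -105.2  141.6] jaw 1.523 tilt 0.018 j [ 0.12  0.22 -0.49  0.   -0.85 -1.74] F [-0.2 -0.5  0. ] M [ 0.01  0.07 -0.  ] w 85.3
level turn [-0.0008  0.0176  0.    ]
side [254, 149, 10, 8, 61] [258.4 152.3]
side [501, 304, 4, 12, 31] [502.5 309.4]
top [204, 231, 11, 10, 90] [209.2 235.3]
[505.4 318.3  30.4] [0.68, 0.68]
the job is handed in; nothing more can be done
None
```

I carried out every step and handed the job in at about 70 s of the 210 s allowed; the hand-in gives no verdict. I found two stepped capsules and one smooth one on the desk. Both stepped ones went in first, then the smooth one. I then screwed the cap back on, pulled the drawer, stood the stepped capsule that came out on the saucer and pushed the drawer home.

What the last checks showed:
- **Cap:** it turned to a firm stop (1.3 N m), and its mark is back where it was at the start.
- **Drawer:** it pushed home against a stop (about 4 N), and in the pictures the stack has dropped.
- **Robot:** the arm is clear of everything and still.
- **Mug and jar:** I kept clear of both; the mug is standing in the last picture. I did not look at the jar or the figurine again at the end.
- **Capsule on the saucer (off centre):** I set it down near the centre, but just after I let go it stood about 23–25 mm off. Either the announced knock moved it or my fingers did when they opened. It looks upright and is within the 40 mm limit, so I left it, but it is right at the edge of the flat floor.
- **Capsules in the dispenser (not measured):** I judged the second stepped capsule to be in the pocket only from pictures through the tube.

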